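# Steady a rocking drip tray with a wedge

## Task

The small steel drip tray rocks on the bar because one of its four rubber feet is worn short. Press its corners gently in turn to find the one that gives, slide the plastic wedge in under that foot until it is just snug, so that the tray sits level, and let go; then press that corner again to make sure it no longer gives. Do not push the tray along the bar, and leave the pitcher, cup and tamper where they are.

Things in the scene. Friction and masses are not known exactly. Their poses are not given: they have to be found in the camera images.
- tray: Heavy square stainless drip tray with slotted grate, 150 x 150 mm, top 32 mm and underside 12 mm above the bar, about 1.3 kg. Origin: its centre, at bar level; x, y along its sides, z up. One of its four rubber feet, which one cannot be told from above, is worn 3 to 6 mm short and hangs clear of the bar; left alone the tray stands level on the other three.
- corner_a (a point): Point on the tray's flat top (32 mm above the bar) straight above the foot at its +x +y corner, 58 mm along both axes. Each foot: 14 mm diameter, 12 mm tall, centred 17 mm in from both edges. 1 to 2 N down on the corner over the worn foot tips it down by the gap till the foot meets the bar; it springs back when let go. The other three corners are firm.
- corner_b (a point): The same above the foot at -x +y.
- corner_c (a point): The same above the foot at -x -y.
- corner_d (a point): The same above the foot at +x -y.
- wedge_heel (a point): Centre of the heel of a loose white plastic wedge, 10 mm above the bar. Heel, the block to grip: 18 mm along x, 25 mm wide (y), 20 mm tall. x points from heel to thin tip, z up. From 9 to 79 mm along x runs a ramp, 25 mm wide, flat below, 10 mm thick at the heel and falling evenly to 1.6 mm at the tip. 30 g.
- wedge_tip (a point): Middle of the wedge's thin end, 79 mm along its x axis from the heel's centre. Slid in under the worn foot it runs freely until snug; there the force on it rises within a millimetre or two to 3 N and more, and pushed on harder (from some 6 N) it shoves the whole tray along the bar. Let go when snug, it stays by friction.
- pitcher: Steel milk pitcher with a handle, 84 mm across, 105 mm tall, bystander. Origin: centre of its underside.
- cup: White coffee cup, 84 mm across the rim, 60 mm tall, bystander. Origin: centre of its underside.
- tamper: Steel tamper, 58 mm base, 89 mm tall, bystander. Origin: centre of its underside.
Mind the look-alikes: they are no part of the job. There is more than one size of the tray; the job needs the smallest. Of the things that look like the part that bears wedge_heel, the middle-sized one is meant.

How it is judged:
By the outcome, as a careful person would: the job done as asked, in the order asked, and still so for the second after the job is handed in, with the robot touching nothing.
It also fails if it takes over 72 s, if anything falls off the work surface, if the arm or the gripper's body presses on something with over 40 N, if the wrist force passes 120 N, or if a joint passes its speed limit or range.

## Robot

A 6-joint arm with a two-finger parallel gripper is mounted at the origin on the work surface. World frame = base frame: x ahead of the robot, y to its left, z up, the work surface at z = 0. Lengths are in m, angles in degrees, forces in N, time in s.
With the tool pointing down it reaches from about 0.3 to 0.85 m from the base axis. Payload 5.4 kg.
Tool frame: the origin (TCP) lies midway between the tips of the shut fingers; the grasp point (between the pads) lies 19 mm behind it (r.grip_depth is the z of the grasp point in the tool frame, in m); z points along the fingers, y is the direction in which the jaws open and shut (so a half turn about z gives the same grasp; the last joint's range is limited). The gripper opens to 85 mm and grips with 20 to 120 N. Pads are 22 mm wide; open, the fingers measure 114 mm over their backs; the gripper's body (76 mm by 85 mm) begins 54 mm behind the grasp point. The pads swing forward as they close: fully open they stand 13 mm farther back than shut.
Start: joints at [-75.292, 9.076, 91.501, -0, 79.423, -12.038], TCP at [0.259, -0.513, 0.202] pointing down, gripper open.
Joint ranges: [-166.64, 166.64], [-54.1, 131.32], [10.49, 154.53], [-73.88, 253.88], [9.74, 151.15], [-171.62, 171.62]. Speed limits (degrees/s): [147.25, 147.25, 180, 180, 180, 180].

## Interface

Orientations are given as [roll, pitch, yaw] about the fixed x, y, z axes, in that order (R = Rz(yaw) Ry(pitch) Rx(roll)).
In Python, from bench import r, imaging gives the robot as it stands. The module is installed in compiled form; this text tells all that it offers.
- The arm moves only by the tool drive_tool, never from a script. Its argument "commands" is a list of rows, each a list of 3 entries, a list of its own where there are three numbers: the turn, a rotation vector about the tool's x, y, z in degrees, then the shift along the tool's x, y, z in cm, then the finger opening in cm, from 0 to 8.54. In form: [[[ax, ay, az], [x, y, z], hand], ...]. A call has 1 to 12 rows; each row is the pose to reach, as a shift and turn from the pose commanded when the call began, along the tool's axes at that moment; what a row does not reach only later rows make up. A row lasts 1/8 s, in which the tool goes at most 62.5 mm and 10.7 degrees, less where a joint would pass 70% of its speed; a pose out of reach is approached as far as the arm can. A call with a gripper value outside its range is refused whole. The fingers move at their own pace and stop on an object; "force" is the grip in N (left out, the last holds). Time passes only in rows, so rows that repeat a pose let the fingers close. It gives the time, the measured TCP pose, the force and the opening at its end, in the units of the state.
- r.get_state(): the state, without advancing time (a new reading comes with each control period).
- imaging.get_image(name): name is "scene" or "side" or "wrist"; returns a dict with "img" (384x512x3 uint8, blue, green, red), "z_map" (384x512 float32, m along the optical axis (not along the pixel's ray), 0 where there is no reading), "fx", "fy", "cx", "cy" (pixels), "position" and "orientation" of the camera in the world; the wrist camera has in their place "T_tool_cam" (4x4, takes a point from camera to tool coordinates, whose origin is the TCP and whose axes are the flange's). Camera axes: x right, y up, looking along -z (the intrinsics and any distortion apply to the point x, -y, -z); pixel columns grow to the right and rows downward; lengths in m; the calibration is good to about 2 mm. The wrist camera is an equidistant fisheye: a pixel r from the principal point sees the ray r / f radians off the axis. A picture is of the moment at which its call begins: read the wrist's pose just before it.
- r.hand_in(): hands the job in, once; it reports no verdict.
Trained networks look in the newest picture that a camera, given by its name, has taken for a name from the list of things; names that differ only in an ending like _2 or _b are one class to them, and where a whole thing is asked for, a point or a joint stands for the part that bears it (a point fixed in the world has none). Each returns a list of dicts, best first, with "score" (0 to 1); they miss things now and then, are a little off and sometimes report something else, mostly with a low value. They report only what shows in the picture. A call takes as long as a camera call. They do not tell look-alikes from the thing itself.
- imaging.regions_of(thing, camera): "region" (384x512 bool, what is visible of it).
- imaging.place_of(thing, camera): "position" ([x, y, z] in m, in the coordinates of the camera as it stood for that picture, good to about 4 mm: a listed point, or the origin of a listed thing).
The state is a dict: "clock": time; "joint_pos": joint angles; "qd": joint speeds; "effort": joint torques, N m; "tool_pos": TCP position; "orientation": TCP orientation; "force": force on the tool from outside, world axes, zero at the start; "ft_torque": the same for the moment, N m; "finger_gap": opening from 0.0 (shut) to 1.0 (fully open).
Only numpy, scipy, OpenCV 4.12 (cv2) and the standard library are available. Lean on these libraries where they do the work, as an engineer would, in place of code of your own. Each camera call takes 0.05 s, during which the arm holds its last target.

## Working session

There is one attempt and no reset: what is moved stays moved. The work goes in short steps, Python scripts to look and compute and a tool call to move; the robot and the scene stay as the last step left them, time stands still between calls to the robot, and variables do not carry over. Pictures are saved under pics/ and viewed, and the job is handed in when it is done.

Besides the shell and the picture viewer there is one more tool, called as name(argument=value, ...), one argument or row to a line, values as JSON. drive_tool: Moves the arm, as the interface text tells. Its arguments: {"type":"object","properties":{"commands":{"type":"array"},"force":{"type":"number"}},"required":["commands"]}

```bash
mkdir -p pics; ls
python3 - <<'E'
from bench import r, imaging
import cv2,numpy as np,pickle
print(r.get_state(), r.grip_depth)
for n in ["scene","side","wrist"]:
    d=imaging.get_image(n); pickle.dump(d,open(f"{n}0.pkl","wb"))
    cv2.imwrite(f"pics/{n}0.png",d["img"]); print(n,{k:v for k,v in d.items() if k not in("img","z_map")})
    for t in ["tray","wedge_heel","wedge_tip","corner_a","pitcher","cup","tamper"]:
        print(n,t,[(round(x["score"],2),np.round(x["position"],3)) for x in imaging.place_of(t,n)])
E
```

```text
pics
{'clock': 0.0, 'joint_pos': array([-7.52948201e+01,  9.11363393e+00,  9.15751075e+01,  6.16275843e-04,
        7.94221305e+01, -1.20374575e+01]), 'qd': array([-0.04041307, -0.00673845, -0.01261022,  0.06877441, -0.06410543,
       -0.01707423]), 'effort': array([-9.91717889e-05, -3.96002018e+01, -3.31431270e+01, -2.23971138e-04,
        8.43747956e-03,  1.91534434e-05]), 'tool_pos': array([ 0.2585541 , -0.51283804,  0.20128166]), 'orientation': array([-1.79891692e+02, -2.37147302e-02,  2.67425013e+01]), 'force': array([-0.26596813,  0.07172603,  0.44743776]), 'ft_torque': array([0.0376027 , 0.02119949, 0.02784618]), 'finger_gap': 0.9997180988553743} -0.0187
scene {'fx': 425.85981246525097, 'fy': 425.85981246525097, 'cx': 249.09134195372175, 'cy': 190.1641364295485, 'position': array([ 1.14286468, -0.48227321,  1.15256723]), 'orientation': array([37.26609336,  0.84769345, 52.41070092])}
scene tray [(0.88, array([-0.037, -0.163, -1.328])), (0.73, array([ 0.078,  0.291, -1.67 ]))]
scene wedge_heel [(0.65, array([ 0.021,  0.062, -1.477])), (0.57, array([ 0.223,  0.045, -1.48 ])), (0
[... 2245 characters left out ...]
7.3186396354542, 'cx': 262.9736800413293, 'cy': 189.97320829403242, 'T_tool_cam': array([[-6.07080428e-04,  9.59250677e-01,  2.82555781e-01,
         7.11075793e-02],
       [ 9.99999749e-01,  4.78742704e-04,  5.23245401e-04,
         3.22140164e-04],
       [ 3.66651987e-04,  2.82556027e-01, -9.59250727e-01,
        -1.72527371e-01],
       [ 0.00000000e+00,  0.00000000e+00,  0.00000000e+00,
         1.00000000e+00]])}
wrist tray [(0.67, array([-0.156,  0.187, -0.336]))]
wrist wedge_heel []
wrist wedge_tip []
wrist corner_a [(0.97, array([-0.191,  0.074, -0.324])), (0.79, array([-0.047,  0.147, -0.302])), (0.57, array([-0.266,  0.208, -0.283]))]
wrist pitcher []
wrist cup []
wrist tamper []
```

View pics/scene0.png

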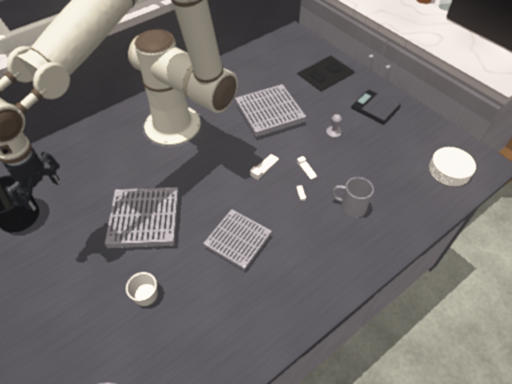

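View pics/side0.png

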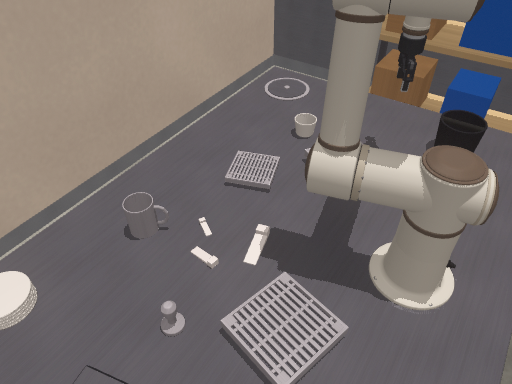

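View pics/wrist0.png

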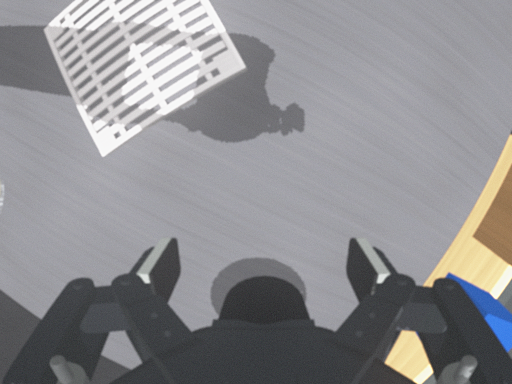

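Scene view: trays are at (143,217), (270,109) and (238,240), and the last looks smallest. Wedges are at (265,166) large, (307,167) middle and (301,192) small. Next I'll measure them with depth.

```bash
cat > h.py <<'E'
import numpy as np,cv2,pickle
from scipy.spatial.transform import Rotation as R
def camT(d,st=None):
    T=np.eye(4)
    if "T_tool_cam" in d:
        W=np.eye(4);W[:3,:3]=R.from_euler("xyz",st["orientation"],degrees=True).as_matrix();W[:3,3]=st["tool_pos"]
        return W@d["T_tool_cam"]
    T[:3,:3]=R.from_euler("xyz",d["orientation"],degrees=True).as_matrix();T[:3,3]=d["position"];return T
def cloud(d,T):
    v,u=np.mgrid[0:384,0:512].astype(float)
    x=(u-d["cx"])/d["fx"];y=(v-d["cy"])/d["fy"];z=d["z_map"].astype(float)
    if "T_tool_cam" in d:
        rr=np.hypot(x,y)+1e-9;s=np.tan(rr)/rr;x=x*s;y=y*s
    P=np.stack([x*z,-y*z,-z],-1)
    W=P@T[:3,:3].T+T[:3,3];W[z==0]=np.nan;return W
def project(d,T,P):
    p=(np.atleast_2d(P)-T[:3,3])@T[:3,:3]
    x,y=p[:,0]/-p[:,2],-p[:,1]/-p[:,2]
    if "T_tool_cam" in d:
        rr=np.hypot(x,y)+1e-12;s=np.arctan(rr)/rr;x=x*s;y=y*s
    return np.stack([x*d["fx"]+d["cx"],y*d["fy"]+d["cy"]],-1)
E
python3 - <<'E'
from h import *
for n in ["scene","side"]:
    d=pickle.load(open(n+"0.pkl","rb"));W=cloud(d,camT(d))
    tab=np.nanmedian(W[...,2]);print(n,"table z",tab)
    m=(W[...,2]>tab+.006)&(W[...,2]<tab+.13)&(W[...,0]>.15)&(W[...,0]<1.1)&(abs(W[...,1])<.7)
    k,l,s,c=cv2.connectedComponentsWithStats(m.astype(np.uint8))
    for i in range(1,k):
        if s[i,4]<25:continue
        P=W[l==i];q=P[:,:2].astype(np.float32);rc=cv2.minAreaRect(q)
        print(np.round(c[i]),s[i,4],"ctr",np.round(rc[0],3),"size",np.round(rc[1],3),"ang",round(rc[2],1),"zmax",round(np.percentile(P[:,2],97),3))
E
```

```text
scene table z -0.00034627655620322884
[325.  81.] 238 ctr [0.186 0.637] size [0.07  0.121] ang 0.4 zmax 0.015
[274. 114.] 1703 ctr [0.213 0.323] size [0.209 0.175] ang 75.5 zmax 0.046
[373. 109.] 667 ctr [0.43  0.656] size [0.153 0.099] ang 5.9 zmax 0.025
[335. 127.] 244 ctr [0.423 0.451] size [0.054 0.057] ang 33.2 zmax 0.089
[452. 166.] 1301 ctr [0.803 0.633] size [0.133 0.138] ang 90.0 zmax 0.051
[304. 163.] 90 ctr [0.477 0.256] size [0.031 0.058] ang 76.1 zmax 0.023
[260. 169.] 200 ctr [0.394 0.131] size [0.038 0.099] ang 16.4 zmax 0.03
[355. 196.] 1032 ctr [0.694 0.265] size [0.109 0.088] ang 2.1 zmax 0.104
[143. 218.] 3867 ctr [ 0.328 -0.307] size [0.221 0.212] ang 55.2 zmax 0.046
[303. 196.] 35 ctr [0.569 0.163] size [0.017 0.039] ang 49.7 zmax 0.018
[238. 239.] 2263 ctr [ 0.578 -0.112] size [0.153 0.153] ang 19.0 zmax 0.034
[142. 288.] 623 ctr [ 0.554 -0.425] size [0.08  0.082] ang 63.0 zmax 0.062
side table z 0.0022842475941963203
[284.  91.] 429 ctr [ 0.778 -0.639] size [0.191 0.121] ang 0.9 zmax 0.016
[305. 124.] 424 ctr [ 0.55  -0.426] size [0.078 0.087] ang 29.2 zmax 0.063
[307. 152.] 33 ctr [ 0.462 -0.276] size [0.015 0.027] ang 11.9 zmax 0.048
[253. 169.] 1510 ctr [ 0.575 -0.112] size [0.151 0.157] ang 18.4 zmax 0.037
[142. 214.] 1354 ctr [0.691 0.267] size [0.112 0.085] ang 1.8 zmax 0.107
[203. 221.] 48 ctr [0.569 0.16 ] size [0.018 0.029] ang 58.2 zmax 0.019
[259. 239.] 377 ctr [0.389 0.136] size [0.036 0.106] ang 13.9 zmax 0.031
[209. 259.] 145 ctr [0.47  0.259] size [0.025 0.056] ang 81.4 zmax 0.025
[ 15. 297.] 1607 ctr [0.781 0.615] size [0.076 0.141] ang 52.7 zmax 0.052
[271. 322.] 5480 ctr [0.208 0.323] size [0.208 0.173] ang 75.3 zmax 0.047
[171. 319.] 632 ctr [0.417 0.456] size [0.054 0.055] ang 42.6 zmax 0.09
[ 96. 377.] 558 ctr [0.45  0.643] size [0.108 0.045] ang 12.0 zmax 0.027
```

Run:
```python
from h import *
o=[]
for n,(u,v) in [("scene",(300,175)),("side",(210,245))]:
    d=pickle.load(open(n+"0.pkl","rb"));im=d["img"][v-45:v+45,u-60:u+60]
    o.append(cv2.resize(im,None,fx=5,fy=5,interpolation=cv2.INTER_CUBIC)[:, :400] if 0 else cv2.resize(im,(400,300),interpolation=cv2.INTER_CUBIC))
    W=cloud(d,camT(d))
    b=W[...,:2]; m=(np.hypot(b[...,0]-.474,b[...,1]-.258)<.08)&(d["img"].min(-1)>130)
    k,l,s,c=cv2.connectedComponentsWithStats(m.astype(np.uint8))
    i=1+np.argmax(s[1:,4]);m=l==i
    P=W[m];rc=cv2.minAreaRect(P[:,:2].astype(np.float32));print(n,rc,len(P))
    a=np.linalg.svd(P[:,:2]-P[:,:2].mean(0))[2][0];t=(P[:,:2]-P[:,:2].mean(0))@a
    print(a,P[:,:2].mean(0),t.min(),t.max(),[(round(x,3),round(np.median(P[abs(t-x)<.005,2]),4)) for x in np.arange(-.05,.051,.01) if (abs(t-x)<.005).any()])
cv2.imwrite("pics/crop0.png",np.hstack(o))
```

```text
scene ((0.480839341878891, 0.2593412697315216), (0.03856217488646507, 0.11116956174373627), 76.11670684814453) 222
[ 0.98048842 -0.19657685] [0.48452534 0.25659043] -0.059717501002247986 0.051620237819871066 [(np.float64(-0.05), np.float64(-0.0006)), (np.float64(-0.04), np.float64(0.0184)), (np.float64(-0.03), np.float64(0.0194)), (np.float64(-0.02), np.float64(0.0123)), (np.float64(-0.01), np.float64(0.0069)), (np.float64(0.0), np.float64(0.0055)), (np.float64(0.01), np.float64(0.0049)), (np.float64(0.02), np.float64(0.0037)), (np.float64(0.03), np.float64(0.0028)), (np.float64(0.04), np.float64(0.0005)), (np.float64(0.05), np.float64(0.0017))]
side ((0.48686453700065613, 0.2509673237800598), (0.03501245379447937, 0.09154218435287476), 81.87638092041016) 260
[-0.98473419  0.17406488] [0.48256814 0.2565671 ] -0.05058052761039843 0.040579723341194494 [(np.float64(-0.05), np.float64(0.0039)), (np.float64(-0.04), np.float64(0.0043)), (np.float64(-0.03), np.float64(0.005)), (np.float64(-0.02), np.float64(0.0068)), (np.float64(-0.01), np.float64(0.008)), (np.float64(0.0), np.float64(0.0095)), (np.float64(0.01), np.float64(0.0105)), (np.float64(0.02), np.float64(0.0176)), (np.float64(0.03), np.float64(0.0221)), (np.float64(0.04), np.float64(0.0173))]
```

View pics/crop0.png

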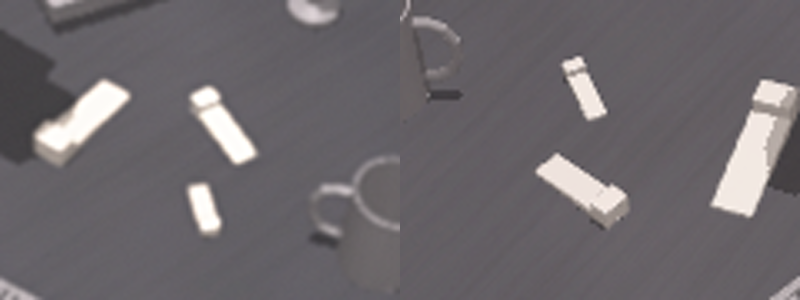

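Candidates: trays at scene (143,217) ~210 mm, (270,109) ~200 mm and (238,240) 150 mm → I choose (238,240). Wedges at (260,169) have a 30 mm heel, (304,163) a 20 mm heel and (303,196) a small one → I choose (304,163). The crop shows its heel at the robot end, tip toward +x, yaw ≈ -11°. Next is a wrist look above the tray.

```bash
cat >> h.py <<'E'
def rel(st,pos,yaw):
    R0=R.from_euler("xyz",st["orientation"],degrees=True);R1=R.from_euler("xyz",[180,0,yaw],degrees=True)
    print("turn",np.round((R0.inv()*R1).as_rotvec(degrees=True),2),"shift cm",np.round(R0.inv().apply(np.array(pos)-st["tool_pos"])*100,3))
def show(st):
    print(round(st["clock"],2),"pos",np.round(st["tool_pos"],4),"rpy",np.round(st["orientation"],2),"F",np.round(st["force"],2),"gap",round(st["finger_gap"],3))
E
python3 - <<'E'
from h import *; from bench import r
st=r.get_state(); rel(st,[.53,-.128,.2],19)
E
```

```text
turn [-0.    0.    7.74] shift cm [ 41.572 -22.217   0.23 ]
```

drive_tool(
  commands=[
    [[0, 0, 1], [4.2, -2.2, 0], 0],
    [[0, 0, 2], [8.4, -4.4, 0], 0],
    [[0, 0, 3], [12.6, -6.7, 0], 0],
    [[0, 0, 4], [16.8, -9, 0], 0],
    [[0, 0, 5], [21, -11.2, 0.1], 0],
    [[0, 0, 6], [25.2, -13.5, 0.1], 0],
    [[0, 0, 7], [29.4, -15.7, 0.1], 0],
    [[0, 0, 7.7], [33.6, -18, 0.2], 0],
    [[0, 0, 7.7], [37.8, -20.2, 0.2], 0],
    [[0, 0, 7.7], [41.6, -22.2, 0.2], 0],
    [[0, 0, 7.7], [41.6, -22.2, 0.2], 0],
    [[0, 0, 7.7], [41.6, -22.2, 0.2], 0],
  ],
  force=20,
)

```text
clock: 2.7
tool_pos: [0.5301, -0.1283, 0.2002]
orientation: [180.0, 0.0, 19.1]
force: [-0.4, -0.0, 0.4]
finger_gap: 0.005
```

Run:
```python
from h import *; from bench import r,imaging
st=r.get_state(); show(st)
d=imaging.get_image("wrist"); cv2.imwrite("pics/w1.png",d["img"]); pickle.dump((d,st),open("w1.pkl","wb"))
T=camT(d,st);W=cloud(d,T)
for x in imaging.place_of("corner_a","wrist"): print("c",round(x["score"],2),np.round(T[:3,:3]@x["position"]+T[:3,3],4))
for x in imaging.place_of("tray","wrist"): print("t",round(x["score"],2),np.round(T[:3,:3]@x["position"]+T[:3,3],4))
print("table",np.nanmedian(W[abs(W[...,2])<.015][:,2]))
m=(W[...,2]>.024)&(W[...,2]<.045)&(np.hypot(W[...,0]-.577,W[...,1]+.112)<.12)
P=W[m];print(len(P),cv2.minAreaRect(P[:,:2].astype(np.float32)),np.median(P[:,2]))
```

```text
2.7 pos [ 0.5301 -0.1283  0.2002] rpy [1.7999e+02 3.0000e-02 1.9060e+01] F [-0.39 -0.02  0.4 ] gap 0.005
c 0.93 [ 0.4364 -0.2814  0.0428]
c 0.9 [0.2495 0.233  0.0465]
c 0.86 [ 0.6108 -0.0382  0.0285]
c 0.74 [ 0.6494 -0.1492  0.035 ]
c 0.7 [0.4493 0.2569 0.0108]
c 0.61 [ 0.5017 -0.0784  0.0338]
c 0.58 [ 0.5374 -0.1844  0.0301]
c 0.56 [ 0.3073 -0.1909  0.0429]
t 0.92 [ 0.5758 -0.1127 -0.0038]
table 0.0009899965348433293
15745 ((0.5748152732849121, -0.11265424638986588), (0.14912644028663635, 0.15070529282093048), 19.027267456054688) 0.03198537274863933
```

View pics/w1.png

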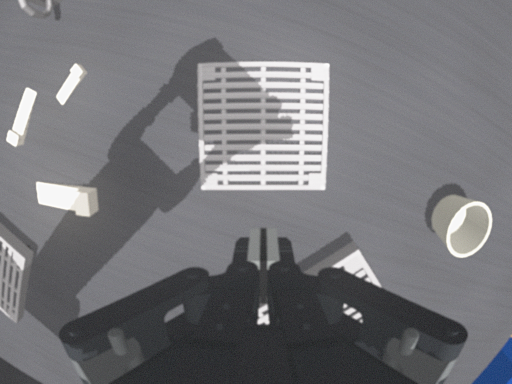

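The picture shows the tray squarely at (197–330, 62–190), and depth gives centre (0.575,-0.1125), yaw 19.05°, top at z 0.032. I'll press corner A at (0.611,-0.039) first.

Run:
```python
from h import *; from bench import r
st=r.get_state()
for p in [(.611,-.039),(.501,-.077),(.539,-.186),(.649,-.148)]: rel(st,[*p,.037],19.05)
```

```text
turn [ 0.01  0.01 -0.09] shift cm [10.6   -5.879 16.329]
turn [ 0.01  0.01 -0.09] shift cm [-1.038 -5.858 16.331]
turn [ 0.01  0.01 -0.09] shift cm [-0.985  5.685 16.333]
turn [ 0.01  0.01 -0.09] shift cm [10.653  5.664 16.33 ]
```

drive_tool(
  commands=[
    [[0, 0, 0], [2.6, -1.5, 4], 0],
    [[0, 0, 0], [5.3, -3, 8], 0],
    [[0, 0, 0], [8, -4.5, 12], 0],
    [[0, 0, 0], [10.6, -5.9, 14.5], 0],
    [[0, 0, 0], [10.6, -5.9, 15.8], 0],
    [[0, 0, 0], [10.6, -5.9, 16.3], 0],
    [[0, 0, 0], [10.6, -5.9, 16.3], 0],
    [[0, 0, 0], [10.6, -5.9, 16.3], 0],
  ],
)

```text
clock: 3.85
tool_pos: [0.6119, -0.0386, 0.0386]
orientation: [179.9, -0.1, 19.0]
force: [-0.8, 0.4, -0.2]
finger_gap: -0.001
```

drive_tool(
  commands=[
    [[0, 0, 0], [0, 0, 0.1], 0],
    [[0, 0, 0], [0, 0, 0.2], 0],
    [[0, 0, 0], [0, 0, 0.3], 0],
    [[0, 0, 0], [0, 0, 0.3], 0],
  ],
)

```text
clock: 4.35
tool_pos: [0.6111, -0.0376, 0.0341]
orientation: [-180.0, 0.0, 19.0]
force: [-0.2, -0.1, 0.1]
finger_gap: -0.001
```

drive_tool(
  commands=[
    [[0, 0, 0], [0, 0, 0.1], 0],
    [[0, 0, 0], [0, 0, 0.1], 0],
  ],
)

```text
clock: 4.6
tool_pos: [0.6112, -0.0376, 0.0332]
orientation: [-180.0, 0.0, 19.0]
force: [-0.7, -0.1, 0.6]
finger_gap: 0.003
```

drive_tool(
  commands=[
    [[0, 0, 0], [0, 0, 0.1], 0],
    [[0, 0, 0], [0, 0, 0.1], 0],
  ],
)

```text
clock: 4.85
tool_pos: [0.6112, -0.0376, 0.0322]
orientation: [-180.0, 0.0, 19.0]
force: [-0.7, -0.3, 0.2]
finger_gap: 0.0
```

drive_tool(
  commands=[
    [[0, 0, 0], [0, 0, 0.1], 0],
    [[0, 0, 0], [0, 0, 0.1], 0],
  ],
)

```text
clock: 5.1
tool_pos: [0.6112, -0.0376, 0.0312]
orientation: [-180.0, 0.0, 19.0]
force: [-0.2, 1.1, 0.2]
finger_gap: 0.001
```

drive_tool(
  commands=[
    [[0, 0, 0], [0, 0, 0.05], 0],
    [[0, 0, 0], [0, 0, 0.05], 0],
  ],
)

```text
clock: 5.35
tool_pos: [0.6112, -0.0377, 0.0307]
orientation: [-180.0, 0.0, 19.0]
force: [0.5, 0.9, 0.6]
finger_gap: -0.0
```

drive_tool(
  commands=[
    [[0, 0, 0], [0, 0, 0.05], 0],
    [[0, 0, 0], [0, 0, 0.05], 0],
  ],
)

```text
clock: 5.6
tool_pos: [0.6112, -0.0377, 0.0303]
orientation: [-180.0, 0.0, 19.0]
force: [-0.2, 0.2, 0.2]
finger_gap: 0.001
```

drive_tool(
  commands=[
    [[0, 0, 0], [0, 0, 0.05], 0],
    [[0, 0, 0], [0, 0, 0.05], 0],
  ],
)

```text
clock: 5.85
tool_pos: [0.6112, -0.0376, 0.0297]
orientation: [-180.0, 0.0, 19.0]
force: [0.3, -0.5, 0.9]
finger_gap: 0.001
```

drive_tool(
  commands=[
    [[0, 0, 0], [0, 0, 0.05], 0],
    [[0, 0, 0], [0, 0, 0.05], 0],
  ],
)

```text
clock: 6.1
tool_pos: [0.6113, -0.0376, 0.0293]
orientation: [-180.0, 0.0, 19.0]
force: [-0.2, -0.2, -0.7]
finger_gap: -0.003
```

drive_tool(
  commands=[
    [[0, 0, 0], [0, 0, 0.1], 0],
    [[0, 0, 0], [0, 0, 0.1], 0],
  ],
)

```text
clock: 6.35
tool_pos: [0.6112, -0.0376, 0.0282]
orientation: [-180.0, 0.0, 19.0]
force: [0.3, 0.6, 0.1]
finger_gap: 0.004
```

drive_tool(
  commands=[
    [[0, 0, 0], [0, 0, 0.05], 0],
    [[0, 0, 0], [0, 0, 0.05], 0],
  ],
)

```text
clock: 6.6
tool_pos: [0.6112, -0.0376, 0.0278]
orientation: [-180.0, 0.0, 19.0]
force: [-0.3, -0.4, -0.6]
finger_gap: 0.0
```

```bash
cat > tilt.py <<'E'
from h import *; from bench import r,imaging
import sys
def tilt():
    st=r.get_state(); show(st)
    C=np.array([.575,-.1125]);a=np.deg2rad(19.05);Rm=np.array([[np.cos(a),np.sin(a)],[-np.sin(a),np.cos(a)]])
    for n in ["wrist","scene","side"]:
        d=imaging.get_image(n)
        if n=="wrist": cv2.imwrite("pics/%s.png"%sys.argv[1],d["img"])
        W=cloud(d,camT(d,st));q=(W[...,:2]-C)@Rm.T
        m=(abs(q[...,0])<.072)&(abs(q[...,1])<.072)&(W[...,2]>.024)&(W[...,2]<.04)
        A=np.c_[q[m],np.ones(m.sum())];z=W[...,2][m]
        for _ in range(4):
            c=np.linalg.lstsq(A,z,rcond=None)[0];k=abs(z-A@c)<.003;A=A[k];z=z[k]
        print(n,len(z),"mm at A,B,C,D",np.round(1000*(np.array([[.058,.058,1],[-.058,.058,1],[-.058,-.058,1],[.058,-.058,1]])@c),2))
        f=np.median(st["force"]) 
    s2=r.get_state();print("F",np.round(s2["force"],2))
tilt()
E
python3 tilt.py w2
```

```text
6.6 pos [ 0.6112 -0.0376  0.0278] rpy [-180.      0.     19.04] F [-0.3  -0.37 -0.59] gap 0.0
wrist 9142 mm at A,B,C,D [32.3  30.85 30.93 32.38]
scene 1019 mm at A,B,C,D [29.93 30.25 30.45 30.13]
side 595 mm at A,B,C,D [32.98 32.78 32.65 32.85]
F [ 0.06  0.56 -1.06]
```

View pics/w2.png

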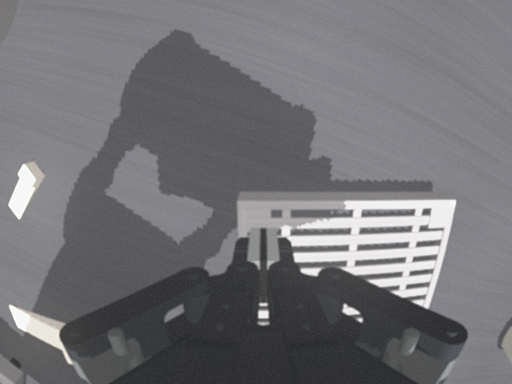

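Run:
```python
from h import *; from bench import r,imaging
st=r.get_state(); o=[]
P=[[.611,-.039,.032],[.501,-.077,.032],[.539,-.186,.032],[.649,-.148,.032],list(st["tool_pos"])]
for n in ["scene","side","wrist"]:
    d=imaging.get_image(n);T=camT(d,st);p=project(d,T,P);im=cv2.resize(d["img"],None,fx=4,fy=4,interpolation=cv2.INTER_CUBIC)
    for i,x in enumerate(p): cv2.circle(im,tuple(int(v*4+2) for v in x),3,(0,0,255) if i<4 else (0,255,0),-1)
    u,v=[int(4*k) for k in p[4]]
    h=140 if n!="wrist" else 140
    im=im[max(0,v-170):v+170,max(0,u-130):u+130];o.append(cv2.resize(im,(260,340)))
cv2.imwrite("pics/c2.png",np.hstack(o))
```

```text
(no output)
```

View pics/c2.png

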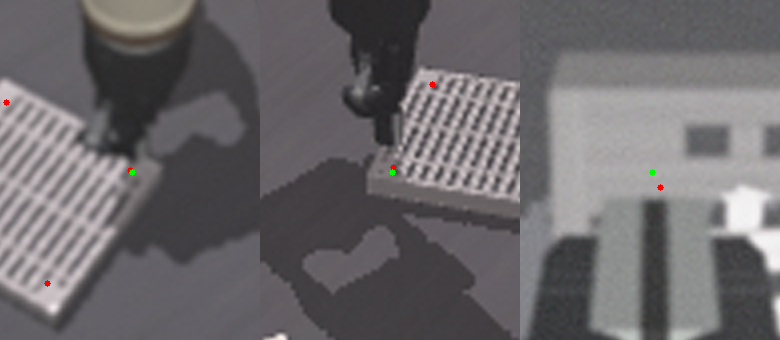

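The tips seem to hang still above the surface, with no tilt in the depth fit, so I'll keep going down gently.

drive_tool(
  commands=[
    [[0, 0, 0], [0, 0, 0.1], 0],
    [[0, 0, 0], [0, 0, 0.1], 0],
  ],
)

```text
clock: 7.15
tool_pos: [0.6112, -0.0376, 0.0267]
orientation: [-180.0, 0.0, 19.0]
force: [0.1, 0.4, -0.3]
finger_gap: 0.0
```

drive_tool(
  commands=[
    [[0, 0, 0], [0, 0, 0.1], 0],
    [[0, 0, 0], [0, 0, 0.1], 0],
  ],
)

```text
clock: 7.4
tool_pos: [0.6112, -0.0376, 0.0257]
orientation: [-180.0, 0.0, 19.0]
force: [-0.2, 0.1, 0.3]
finger_gap: -0.002
```

```bash
python3 tilt.py w3
```

```text
7.4 pos [ 0.6112 -0.0376  0.0257] rpy [-1.7999e+02  1.0000e-02  1.9040e+01] F [-0.19  0.09  0.34] gap -0.002
wrist 9212 mm at A,B,C,D [32.3  30.94 31.02 32.38]
scene 986 mm at A,B,C,D [30.27 30.25 30.19 30.21]
side 625 mm at A,B,C,D [32.85 32.85 32.56 32.56]
F [-0.47  0.21  0.14]
```

Run:
```python
from h import *; from bench import r,imaging
st=r.get_state();d=imaging.get_image("wrist")
T=d["T_tool_cam"];W=cloud(d,T)
for v in range(215,262,3): print(v,[tuple(np.round(1000*W[v,u]).astype(int)) for u in (252,257,264,271,276)])
```

```text
215 [(np.int64(7), np.int64(-6), np.int64(-7)), (np.int64(7), np.int64(-3), np.int64(-7)), (np.int64(6), np.int64(1), np.int64(-6)), (np.int64(4), np.int64(5), np.int64(1)), (np.int64(4), np.int64(8), np.int64(1))]
218 [(np.int64(5), np.int64(-6), np.int64(-8)), (np.int64(5), np.int64(-3), np.int64(-7)), (np.int64(4), np.int64(1), np.int64(-6)), (np.int64(4), np.int64(5), np.int64(-5)), (np.int64(4), np.int64(8), np.int64(-4))]
221 [(np.int64(3), np.int64(-6), np.int64(-7)), (np.int64(3), np.int64(-3), np.int64(-8)), (np.int64(3), np.int64(1), np.int64(-7)), (np.int64(3), np.int64(5), np.int64(-6)), (np.int64(2), np.int64(8), np.int64(-6))]
224 [(np.int64(1), np.int64(-6), np.int64(-7)), (np.int64(1), np.int64(-3), np.int64(-7)), (np.int64(1), np.int64(1), np.int64(-6)), (np.int64(1), np.int64(5), np.int64(-6)), (np.int64(0), np.int64(8), np.int64(-5))]
227 [(np.int64(-1), np.int64(-6), np.int64(-7)), (np.int64(-1), np.int64(-3), np.int64(-7)), (np.int64(-1), np.int64(1), np.int64(-7)), (np.int64(-1), np.int64(5), np.int64(-7)), (np.int64(-2), np.int64(8), np.int64(-6))]
230 [(np.int
[... 1782 characters left out ...]
6), np.int64(-58))]
254 [(np.int64(10), np.int64(-4), np.int64(-61)), (np.int64(11), np.int64(-2), np.int64(-63)), (np.int64(11), np.int64(1), np.int64(-63)), (np.int64(10), np.int64(4), np.int64(-62)), (np.int64(10), np.int64(6), np.int64(-62))]
257 [(np.int64(10), np.int64(-4), np.int64(-64)), (np.int64(10), np.int64(-2), np.int64(-64)), (np.int64(11), np.int64(1), np.int64(-65)), (np.int64(10), np.int64(4), np.int64(-65)), (np.int64(11), np.int64(6), np.int64(-65))]
260 [(np.int64(11), np.int64(-4), np.int64(-68)), (np.int64(11), np.int64(-2), np.int64(-68)), (np.int64(11), np.int64(1), np.int64(-68)), (np.int64(10), np.int64(4), np.int64(-67)), (np.int64(10), np.int64(6), np.int64(-66))]
```

Wrist depth shows the finger front ends ~34 mm behind the nominal TCP, which agrees with the side view. I'll creep down watching the force.

drive_tool(
  commands=[
    [[0, 0, 0], [0, 0, 0.1], 0],
    [[0, 0, 0], [0, 0, 0.2], 0],
  ],
)

```text
clock: 7.85
tool_pos: [0.6113, -0.0376, 0.0237]
orientation: [-180.0, 0.0, 19.0]
force: [-0.6, 0.6, 0.6]
finger_gap: -0.002
```

drive_tool(
  commands=[
    [[0, 0, 0], [0, 0, 0.1], 0],
    [[0, 0, 0], [0, 0, 0.2], 0],
  ],
)

```text
clock: 8.1
tool_pos: [0.6112, -0.0376, 0.0217]
orientation: [-180.0, 0.0, 19.0]
force: [-0.7, 0.5, -0.2]
finger_gap: 0.001
```

Run:
```python
from h import *; from bench import r,imaging
st=r.get_state();d=imaging.get_image("side");show(st)
p=project(d,camT(d),st["tool_pos"])[0];print(p)
u,v=p.astype(int)
cv2.imwrite("pics/s3.png",cv2.resize(d["img"][v-90:v+30,u-80:u+80],(800,600),interpolation=cv2.INTER_CUBIC))
```

```text
8.1 pos [ 0.6112 -0.0376  0.0217] rpy [-180.      0.     19.05] F [-0.67  0.52 -0.19] gap 0.001
[230.85633277 177.48865153]
```

View pics/s3.png

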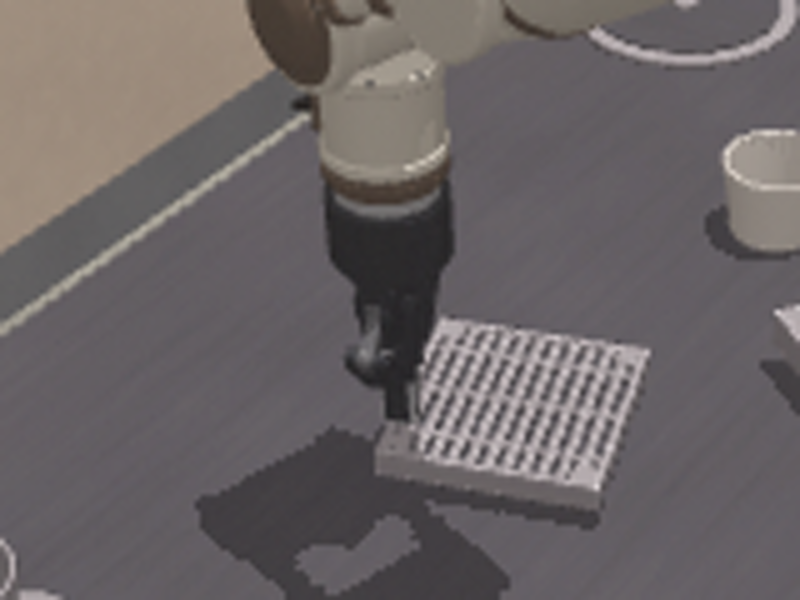

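Side view: the fingertip at (400,418) in the crop is still a bit above the tray corner. I continue.

drive_tool(
  commands=[
    [[0, 0, 0], [0, 0, 0.1], 0],
    [[0, 0, 0], [0, 0, 0.2], 0],
  ],
)

```text
clock: 8.4
tool_pos: [0.6113, -0.0377, 0.0197]
orientation: [-180.0, -0.0, 19.0]
force: [0.9, -0.1, 0.1]
finger_gap: 0.001
```

drive_tool(
  commands=[
    [[0, 0, 0], [0, 0, 0.1], 0],
    [[0, 0, 0], [0, 0, 0.2], 0],
  ],
)

```text
clock: 8.65
tool_pos: [0.6113, -0.0377, 0.0177]
orientation: [180.0, 0.0, 19.0]
force: [-0.1, 0.2, -0.6]
finger_gap: -0.001
```

drive_tool(
  commands=[
    [[0, 0, 0], [0, 0, 0.1], 0],
    [[0, 0, 0], [0, 0, 0.2], 0],
  ],
)

```text
clock: 8.9
tool_pos: [0.6113, -0.0376, 0.0157]
orientation: [180.0, 0.0, 19.0]
force: [-0.2, 0.1, -0.2]
finger_gap: 0.005
```

```bash
python3 tilt.py w4
python3 - <<'E'
from h import *; from bench import r,imaging
st=r.get_state();d=imaging.get_image("wrist")
W=cloud(d,d["T_tool_cam"])
for v in range(195,245,3): print(v,[tuple(np.round(1000*W[v,u]).astype(int).tolist()) for u in (255,264,272)])
E
```

```text
8.9 pos [ 0.6113 -0.0376  0.0157] rpy [180.     0.    19.05] F [-0.2   0.11 -0.19] gap 0.005
wrist 9116 mm at A,B,C,D [32.32 31.01 31.05 32.35]
scene 1010 mm at A,B,C,D [29.86 29.9  30.28 30.23]
side 620 mm at A,B,C,D [33.1  33.06 32.7  32.74]
F [ 0.48 -0.45  0.11]
195 [(12, -5, 15), (13, 1, 15), (13, 6, 14)]
198 [(15, -5, -1), (15, 1, -1), (16, 6, -1)]
201 [(16, -4, -7), (16, 1, -7), (15, 6, -6)]
204 [(16, -4, -12), (16, 1, -13), (15, 5, -11)]
207 [(15, -4, -16), (15, 1, -17), (16, 5, -18)]
210 [(13, -4, -16), (14, 1, -18), (14, 5, -18)]
213 [(12, -4, -17), (12, 1, -17), (12, 5, -17)]
216 [(10, -4, -17), (10, 1, -18), (10, 5, -17)]
219 [(8, -4, -17), (8, 1, -16), (4, 6, -7)]
222 [(6, -4, -17), (6, 1, -17), (3, 6, -9)]
225 [(5, -4, -17), (5, 1, -18), (4, 5, -16)]
228 [(11, -4, -36), (10, 1, -34), (10, 5, -34)]
231 [(11, -4, -38), (10, 1, -38), (11, 5, -39)]
234 [(11, -4, -42), (11, 1, -42), (10, 5, -41)]
237 [(10, -3, -45), (10, 1, -44), (11, 5, -46)]
240 [(10, -3, -47), (11, 1, -49), (11, 4, -49)]
243 [(11, -3, -52), (10, 1, -51), (10, 4, -51)]
```

drive_tool(
  commands=[
    [[0, 0, 0], [0, 0, 0.2], 0],
    [[0, 0, 0], [0, 0, 0.4], 0],
  ],
)

```text
clock: 9.35
tool_pos: [0.6112, -0.0377, 0.0116]
orientation: [-180.0, 0.0, 19.0]
force: [0.1, 0.4, -0.7]
finger_gap: 0.001
```

drive_tool(
  commands=[
    [[0, 0, 0], [0, 0, 0.2], 0],
    [[0, 0, 0], [0, 0, 0.4], 0],
  ],
)

```text
clock: 9.6
tool_pos: [0.6112, -0.0376, 0.0076]
orientation: [-180.0, 0.0, 19.0]
force: [-0.8, 0.2, 0.2]
finger_gap: -0.002
```

drive_tool(
  commands=[
    [[0, 0, 0], [0, 0, 0.1], 0],
    [[0, 0, 0], [0, 0, 0.2], 0],
  ],
)

```text
clock: 9.85
tool_pos: [0.6113, -0.0377, 0.0057]
orientation: [180.0, -0.0, 19.0]
force: [0.1, 0.1, 0.3]
finger_gap: -0.0
```

drive_tool(
  commands=[
    [[0, 0, 0], [0, 0, 0.1], 0],
    [[0, 0, 0], [0, 0, 0.2], 0],
  ],
)

```text
clock: 10.1
tool_pos: [0.6113, -0.0377, 0.0038]
orientation: [180.0, -0.0, 19.0]
force: [0.1, -0.3, -0.3]
finger_gap: 0.001
```

drive_tool(
  commands=[
    [[0, 0, 0], [0, 0, 0.1], 0],
    [[0, 0, 0], [0, 0, 0.2], 0],
  ],
)

```text
clock: 10.35
tool_pos: [0.6115, -0.0374, 0.0021]
orientation: [-180.0, -0.0, 19.0]
force: [0.4, 1.8, 2.2]
finger_gap: 0.002
```

drive_tool(
  commands=[
    [[0, 0, 0], [0, 0, 0.1], 0],
    [[0, 0, 0], [0, 0, 0.1], 0],
  ],
)

```text
clock: 10.6
tool_pos: [0.6117, -0.0374, 0.0011]
orientation: [180.0, -0.0, 19.0]
force: [0.6, 2.2, 3.7]
finger_gap: -0.004
```

drive_tool(
  commands=[
    [[0, 0, 0], [0, 0, 0.1], 0],
    [[0, 0, 0], [0, 0, 0.1], 0],
  ],
)

```text
clock: 10.85
tool_pos: [0.6117, -0.0377, -0.0]
orientation: [180.0, -0.0, 19.0]
force: [1.0, 2.0, 2.3]
finger_gap: -0.0
```

```bash
python3 tilt.py w5
python3 - <<'E'
from h import *; from bench import r,imaging
st=r.get_state();d=imaging.get_image("wrist")
W=cloud(d,d["T_tool_cam"])
for v in range(210,245,3): print(v,[tuple(np.round(1000*W[v,u]).astype(int).tolist()) for u in (255,264,272)])
d=imaging.get_image("side")
p=project(d,camT(d),st["tool_pos"])[0]
u,v=p.astype(int)
cv2.imwrite("pics/s5.png",cv2.resize(d["img"][v-60:v+30,u-60:u+60],(800,600),interpolation=cv2.INTER_CUBIC))
E
```

```text
10.85 pos [ 0.6117 -0.0377 -0.    ] rpy [ 1.7998e+02 -5.0000e-02  1.9050e+01] F [1.05 2.   2.32] gap -0.0
wrist 8754 mm at A,B,C,D [29.16 31.01 34.19 32.35]
scene 978 mm at A,B,C,D [27.35 30.29 33.36 30.43]
side 628 mm at A,B,C,D [30.35 33.09 35.55 32.8 ]
F [1.43 2.18 2.95]
210 [(16, -4, -24), (16, 1, -22), (16, 5, -24)]
213 [(15, -4, -26), (17, 1, -29), (16, 5, -28)]
216 [(15, -4, -30), (15, 1, -29), (15, 5, -30)]
219 [(14, -4, -30), (14, 1, -30), (13, 5, -28)]
222 [(12, -4, -30), (11, 1, -29), (12, 5, -29)]
225 [(10, -4, -29), (10, 1, -29), (7, 5, -22)]
228 [(10, -4, -34), (11, 1, -35), (10, 5, -34)]
231 [(10, -4, -38), (10, 1, -38), (11, 5, -39)]
234 [(10, -4, -41), (11, 1, -42), (11, 5, -42)]
237 [(10, -3, -45), (10, 1, -45), (10, 5, -45)]
240 [(10, -3, -48), (11, 1, -49), (10, 5, -48)]
243 [(11, -3, -52), (11, 1, -52), (10, 4, -51)]
```

View pics/s5.png

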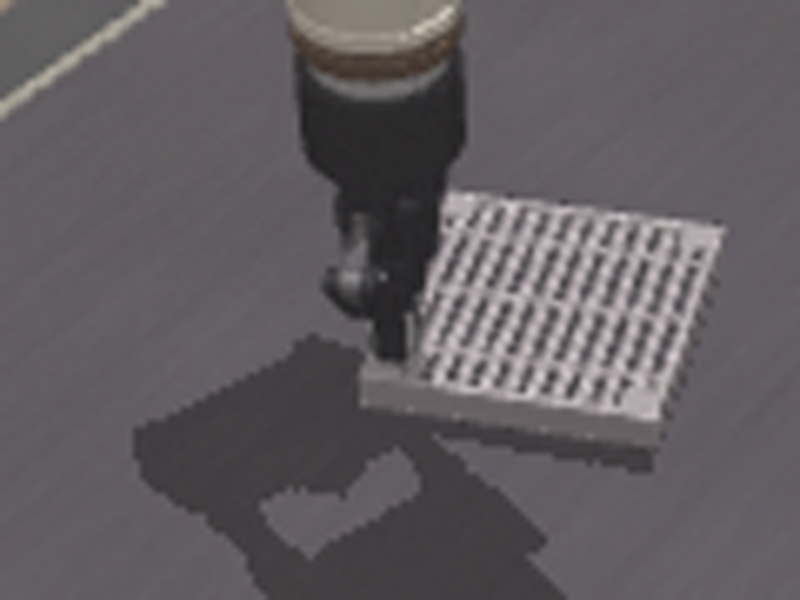

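Depth in all three cameras shows corner A down ~3 mm, C up ~3 mm, B and D unchanged: **A gives**. Actual tip contact was at TCP z≈0.003, so the fingers end ~29 mm behind the stated TCP. One more small step to feel for the bottom.

drive_tool(
  commands=[
    [[0, 0, 0], [0, 0, 0.05], 0],
    [[0, 0, 0], [0, 0, 0.05], 0],
  ],
)

```text
clock: 11.35
tool_pos: [0.6114, -0.0378, -0.0007]
orientation: [180.0, -0.0, 19.0]
force: [1.7, 2.0, 3.1]
finger_gap: -0.001
```

drive_tool(
  commands=[
    [[0, 0, 0], [0, 0, 0.05], 0],
    [[0, 0, 0], [0, 0, 0.05], 0],
  ],
)

```text
clock: 11.6
tool_pos: [0.6113, -0.0378, -0.0012]
orientation: [180.0, -0.0, 19.0]
force: [2.5, 0.5, 3.3]
finger_gap: 0.001
```

drive_tool(
  commands=[
    [[0, 0, 0], [0, 0, -0.3], 0],
    [[0, 0, 0], [0, 0, -1], 0],
    [[0, 0, 0], [0, 0, -4], 0],
    [[0, 0, 0], [0, 0, -9], 0],
    [[0, 0, 0], [-4, 1, -12], 0],
    [[0, 0, 0], [-8, 3, -16], 0],
    [[0, 0, 0], [-10, 5, -19], 0],
    [[0, 0, 0], [-10.6, 5.9, -20], 0],
    [[0, 0, 0], [-10.6, 5.9, -20], 0],
  ],
)

```text
clock: 12.72
tool_pos: [0.5305, -0.1282, 0.1986]
orientation: [-180.0, -0.0, 19.0]
force: [-0.9, -0.5, -0.5]
finger_gap: -0.002
```

```bash
cat > tp.py <<'E'
from h import *; from bench import r,imaging
st=r.get_state(); show(st)
d=imaging.get_image("wrist");W=cloud(d,camT(d,st))
m=(W[...,2]>.024)&(W[...,2]<.045)&(np.hypot(W[...,0]-.577,W[...,1]+.112)<.12)
P=W[m];print(len(P),cv2.minAreaRect(P[:,:2].astype(np.float32)),np.median(P[:,2]))
E
python3 tp.py; python3 tilt.py w6
python3 - <<'E'
from h import *; from bench import r,imaging
st=r.get_state();d=imaging.get_image("wrist");T=camT(d,st)
for t in ["wedge_heel","wedge_tip"]:
    for x in imaging.place_of(t,"wrist"): print(t,round(x["score"],2),np.round(T[:3,:3]@x["position"]+T[:3,3],4))
rel(st,[.44,.265,.2],-11)
E
```

```text
12.72 pos [ 0.5305 -0.1282  0.1986] rpy [-1.7999e+02 -1.0000e-02  1.8990e+01] F [-0.9  -0.48 -0.47] gap -0.002
15841 ((0.5743204951286316, -0.11305037885904312), (0.1487845778465271, 0.15085561573505402), 18.9052734375) 0.032000016207923365
12.78 pos [ 0.53   -0.1274  0.1975] rpy [-1.799e+02  6.000e-02  1.904e+01] F [-0.33  0.69  0.04] gap 0.002
wrist 9099 mm at A,B,C,D [32.11 32.16 32.14 32.09]
scene 1070 mm at A,B,C,D [30.   30.33 30.45 30.11]
side 620 mm at A,B,C,D [32.99 33.15 32.81 32.64]
F [ 0.52 -0.21 -0.53]
wedge_heel 0.91 [0.4485 0.2552 0.0109]
wedge_heel 0.87 [0.3986 0.0956 0.0171]
wedge_heel 0.56 [0.5747 0.1551 0.0078]
wedge_tip 0.83 [ 0.5329  0.253  -0.0021]
wedge_tip 0.77 [5.274e-01 1.848e-01 1.000e-04]
wedge_tip 0.57 [0.372  0.204  0.0055]
turn [-0.11  0.16 30.11] shift cm [  4.339 -39.954  -0.214]
```

Run:
```python
from h import *; from bench import r
rel(r.get_state(),[.535,.243,.2],169)
```

```text
turn [-1.200e-01 -8.000e-02 -1.499e+02] shift cm [ 12.576 -34.824  -0.192]
```

drive_tool(
  commands=[
    [[0, 0, -10], [1, -2.9, 0], 0],
    [[0, 0, -20], [2, -5.8, 0], 0],
    [[0, 0, -30], [3, -8.7, 0], 0],
    [[0, 0, -40], [4.2, -11.6, 0], 0],
    [[0, 0, -50], [5.2, -14.5, 0], 0],
    [[0, 0, -60], [6.3, -17.4, 0], 0],
    [[0, 0, -70], [7.3, -20.3, 0], 0],
    [[0, 0, -80], [8.4, -23.2, 0], 0],
    [[0, 0, -90], [9.4, -26.1, 0], 0],
    [[0, 0, -100], [10.5, -29, 0], 0],
    [[0, 0, -110], [11.5, -31.9, 0], 0],
    [[0, 0, -120], [12.6, -34.8, -0.2], 0],
  ],
)

```text
clock: 14.58
tool_pos: [0.5354, 0.2434, 0.2002]
orientation: [-180.0, -0.0, 139.4]
force: [0.1, 0.2, 0.4]
finger_gap: -0.001
```

drive_tool(
  commands=[
    [[0, 0, -10], [0, 0, 0], 4.5],
    [[0, 0, -20], [0, 0, 0], 4.5],
    [[0, 0, -30], [0, 0, 0], 4.5],
    [[0, 0, -30], [0, 0, 0], 4.5],
  ],
)

```text
clock: 15.08
tool_pos: [0.5356, 0.2423, 0.2004]
orientation: [-180.0, -0.0, 169.0]
force: [-0.7, -0.7, 0.1]
finger_gap: 0.529
```

```bash
cat > wd.py <<'E'
from h import *; from bench import r,imaging
import sys
st=r.get_state(); show(st)
d=imaging.get_image("wrist");T=camT(d,st);W=cloud(d,T);cv2.imwrite("pics/%s.png"%sys.argv[1],d["img"])
c=np.array([float(sys.argv[2]),float(sys.argv[3])])
for t in ["wedge_heel","wedge_tip"]:
    for x in imaging.place_of(t,"wrist"): print(t,round(x["score"],2),np.round(T[:3,:3]@x["position"]+T[:3,3],4))
m=(np.hypot(*(W[...,:2]-c).transpose(2,0,1))<.08)&(d["img"].min(-1)>int(sys.argv[4]) if len(sys.argv)>4 else (np.hypot(*(W[...,:2]-c).transpose(2,0,1))<.08)&(d["img"].min(-1)>150))&(W[...,2]<.03)
k,l,s,cc=cv2.connectedComponentsWithStats(m.astype(np.uint8));i=1+np.argmax(s[1:,4]);m=l==i
P=W[m];print(len(P),cv2.minAreaRect(P[:,:2].astype(np.float32)),cc[i])
H=P[P[:,2]>.015];print("heel top",len(H),np.round(H.mean(0),4),cv2.minAreaRect(H[:,:2].astype(np.float32)))
E
python3 wd.py w7 .485 .252
```

```text
15.07 pos [0.5356 0.2423 0.2004] rpy [-1.7999e+02 -4.0000e-02  1.6897e+02] F [-0.68 -0.67  0.11] gap 0.529
wedge_heel 0.92 [0.3997 0.0978 0.0176]
wedge_heel 0.8 [0.4483 0.256  0.0099]
wedge_heel 0.7 [0.5749 0.157  0.0096]
wedge_tip 0.86 [ 0.5334  0.2496 -0.0009]
wedge_tip 0.61 [0.3725 0.2059 0.0039]
wedge_tip 0.61 [0.5288 0.1836 0.0022]
1598 ((0.48594123125076294, 0.25432470440864563), (0.02850128710269928, 0.09103681147098541), 80.6709976196289) [265.13141427 121.78785982]
heel top 312 [0.4513 0.2594 0.0209] ((0.4512634873390198, 0.2593439221382141), (0.02341892197728157, 0.017942527309060097), 78.96052551269531)
```

View pics/w7.png

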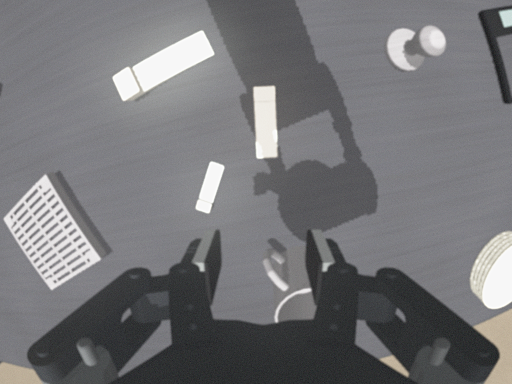

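Picture: middle wedge at (265,122), heel at top (265,95); large wedge top-left, small wedge (210,187). The chosen one has an 18×23 mm heel top at z 0.021, so the middle size is confirmed. Next: finger tip depth at this opening.

Run:
```python
from h import *; from bench import r,imaging
st=r.get_state();d=imaging.get_image("wrist");W=cloud(d,d["T_tool_cam"])
m=(W[...,2]<-.01)&(W[...,2]>-.07)&(abs(W[...,1])<.05)&(abs(W[...,0])<.03)
P=W[m];print(P.min(0),P.max(0),np.percentile(P[:,2],[90,97,99.5]))
for v in range(225,270,4): print(v,[tuple(np.round(1000*W[v,u]).astype(int).tolist()) for u in (205,210,215,218,310,316,322)])
rel(st,[.451,.2592,.04],170.5)
```

```text
[-0.01132835 -0.0369976  -0.06999809] [ 0.01226154  0.03562657 -0.03161221] [-0.0403138  -0.03652942 -0.03306461]
225 [(-87, -81, 200), (-87, -74, 200), (-87, -66, 200), (-87, -62, 200), (-87, 64, 200), (-87, 72, 200), (-88, 81, 200)]
229 [(-93, -81, 199), (-93, -74, 200), (-93, -67, 200), (-93, -63, 201), (-93, 64, 200), (-94, 73, 200), (-94, 81, 201)]
233 [(11, -29, -40), (11, -27, -40), (11, -24, -40), (10, -23, -38), (11, 23, -40), (11, 26, -40), (-100, 82, 200)]
237 [(11, -28, -46), (11, -26, -44), (12, -23, -46), (8, -23, -38), (11, 22, -44), (12, 24, -46), (11, 28, -45)]
241 [(11, -28, -49), (11, -25, -50), (10, -23, -46), (-9223372036854775808, -9223372036854775808, -9223372036854775808), (9, 22, -44), (12, 24, -50), (11, 27, -50)]
245 [(11, -27, -53), (11, -24, -54), (8, -23, -48), (5, -23, -40), (7, 22, -45), (12, 23, -55), (11, 26, -54)]
249 [(11, -26, -58), (12, -24, -58), (7, -23, -50), (2, -23, -40), (6, 22, -48), (12, 22, -59), (11, 25, -58)]
253 [(11, -25, -62), (11, -23, -61), (5, -23, -50), (1, -23, -43), (5, 22, -49), (11, 22, -61), (11, 25, -61)]
257 [(11, -25, -65), (10, -23, -63), (4, -23, -52), (-1, -23, -44), (2, 22, -49), (10, 22, -63), (11, 24, -65)]
261 [(11, -24, -68), (9, -23, -64), (2, -23, -53), (-2, -23, -45), (0, 22, -49), (8, 22, -63), (12, 23, -69)]
265 [(10, -24, -70), (7, -23, -64), (1, -23, -54), (-4, -23, -45), (-1, 22, -50), (7, 22, -65), (10, 23, -70)]
269 [(8, -24, -70), (5, -23, -64), (-1, -23, -54), (-6, -23, -45), (-3, 22, -52), (4, 22, -63), (9, 23, -70)]
turn [-0.   -0.01 -1.59] shift cm [ 8.643  0.041 16.064]<stdin>:5: RuntimeWarning: invalid value encountered in cast
```

drive_tool(
  commands=[
    [[0, 0, -0.5], [3, 0, 4], 4.5],
    [[0, 0, -1], [6, 0, 8], 4.5],
    [[0, 0, -1.6], [8.6, 0, 12], 4.5],
    [[0, 0, -1.6], [8.6, 0, 16], 4.5],
    [[0, 0, -1.6], [8.6, 0, 18.5], 4.5],
    [[0, 0, -1.6], [8.6, 0, 20.5], 4.5],
    [[0, 0, -1.6], [8.6, 0, 21], 4.5],
    [[0, 0, -1.6], [8.6, 0, 21], 4.5],
  ],
)

```text
clock: 16.27
tool_pos: [0.4517, 0.2585, -0.0089]
orientation: [180.0, 0.0, 170.6]
force: [0.4, -0.7, -0.1]
finger_gap: 0.525
```

drive_tool(
  commands=[
    [[0, 0, 0], [0, 0, 0.5], 4.5],
    [[0, 0, 0], [0, 0, 1], 4.5],
    [[0, 0, 0], [0, 0, 1], 4.5],
  ],
)

```text
clock: 16.65
tool_pos: [0.4511, 0.2583, -0.0195]
orientation: [-180.0, -0.0, 170.6]
force: [0.3, -0.0, -0.0]
finger_gap: 0.525
```

```bash
python3 wd.py w8 .485 .252
python3 - <<'E'
from h import *; from bench import r,imaging
st=r.get_state();d=imaging.get_image("side")
p=project(d,camT(d),[.451,.259,.01])[0];u,v=p.astype(int)
cv2.imwrite("pics/s8.png",cv2.resize(d["img"][v-60:v+30,u-60:u+60],(800,600),interpolation=cv2.INTER_CUBIC))
E
```

```text
16.65 pos [ 0.4511  0.2583 -0.0195] rpy [-1.7999e+02 -3.0000e-02  1.7064e+02] F [ 0.29 -0.   -0.01] gap 0.525
wedge_heel 0.83 [0.3983 0.0976 0.0142]
wedge_heel 0.81 [0.4481 0.2583 0.0084]
wedge_tip 0.74 [0.3747 0.2044 0.0074]
wedge_tip 0.58 [0.5296 0.1851 0.0009]
1049 ((0.45489147305488586, 0.2588190734386444), (0.023100586608052254, 0.023857347667217255), 81.75714874267578) [265.7607245  252.64823642]
heel top 1047 [0.4509 0.2591 0.0209] ((0.451639860868454, 0.25928738713264465), (0.023189857602119446, 0.017129849642515182), 81.248779296875)
```

View pics/w8.png

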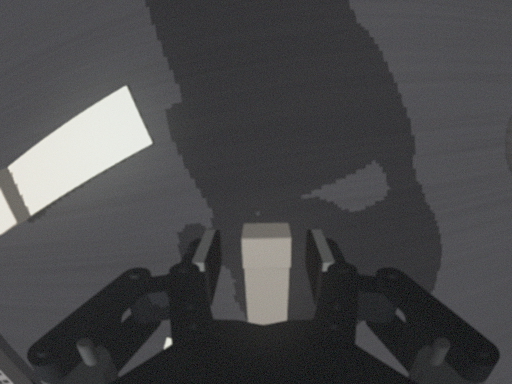

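View pics/s8.png

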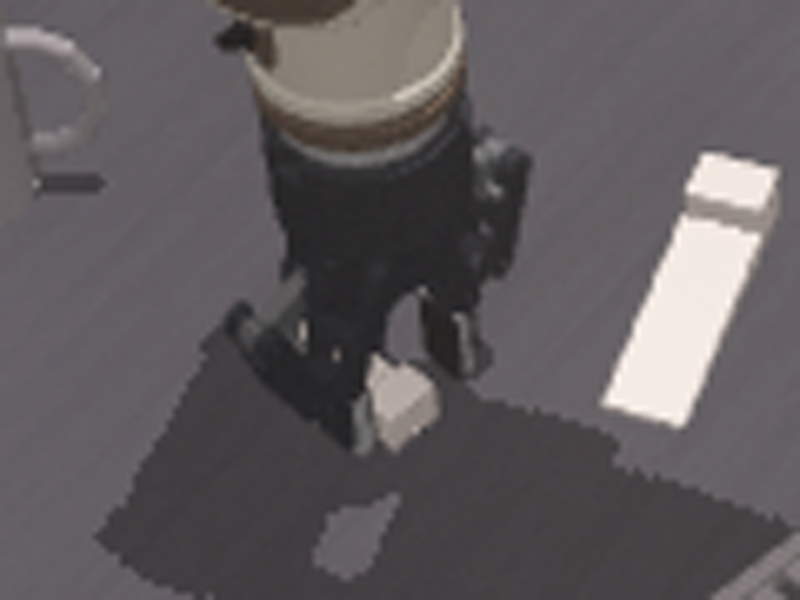

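Fingers straddle the heel (265,245). I'll lower a bit more and close gently.

drive_tool(
  commands=[
    [[0, 0, 0], [0, 0, 0.4], 4.5],
    [[0, 0, 0], [0, 0, 0.8], 4.5],
    [[0, 0, 0], [0, 0, 0.8], 3.5],
    [[0, 0, 0], [0, 0, 0.8], 2],
    [[0, 0, 0], [0, 0, 0.8], 2],
    [[0, 0, 0], [0, 0, 0.8], 2],
  ],
  force=25,
)

```text
clock: 17.6
tool_pos: [0.4514, 0.2584, -0.0272]
orientation: [-180.0, 0.0, 170.6]
force: [-0.5, -0.3, -0.5]
finger_gap: 0.289
```

```bash
python3 wd.py w9 .485 .252
python3 - <<'E'
from h import *; from bench import r,imaging
d=imaging.get_image("wrist");W=cloud(d,d["T_tool_cam"])
for v in range(222,262,4): print(v,[tuple(np.round(1000*W[v,u]).tolist()) for u in (228,234,240,264,290,296)])
E
```

```text
17.6 pos [ 0.4514  0.2584 -0.0272] rpy [-180.      0.    170.65] F [-0.55 -0.3  -0.5 ] gap 0.289
wedge_heel 0.83 [0.3961 0.0975 0.0182]
wedge_heel 0.59 [0.447  0.2535 0.0089]
wedge_tip 0.69 [0.3711 0.2064 0.0033]
1035 ((0.4516136348247528, 0.25771722197532654), (0.023069467395544052, 0.016722114756703377), 81.93924713134766) [262.52850242 260.35458937]
heel top 1035 [0.4509 0.2576 0.021 ] ((0.4516136348247528, 0.25771722197532654), (0.023069467395544052, 0.016722114756703377), 81.93924713134766)
222 [(12.0, -19.0, -28.0), (12.0, -16.0, -28.0), (12.0, -13.0, -28.0), (12.0, -0.0, -28.0), (12.0, 14.0, -29.0), (12.0, 17.0, -28.0)]
226 [(9.0, -19.0, -27.0), (nan, nan, nan), (10.0, -13.0, -28.0), (10.0, -0.0, -28.0), (10.0, 14.0, -29.0), (10.0, 17.0, -28.0)]
230 [(11.0, -18.0, -37.0), (12.0, -15.0, -37.0), (8.0, -13.0, -29.0), (9.0, -0.0, -31.0), (11.0, 13.0, -37.0), (12.0, 16.0, -37.0)]
234 [(11.0, -18.0, -41.0), (11.0, -15.0, -41.0), (8.0, -12.0, -35.0), (9.0, -0.0, -36.0), (11.0, 12.0, -42.0), (11.0, 16.0, -41.0)]
238 [(12.0, -17.0, -47.0), (11.0, -14.0, -46.0), (8.0, -12.0, -40.0), (9.0, -0.0, -41.0), (11.0, 12.0, -45.0), (12.0, 15.0, -47.0)]
242 [(11.0, -17.0, -50.0), (11.0, -14.0, -49.0), (8.0, -12.0, -44.0), (9.0, -0.0, -45.0), (11.0, 12.0, -50.0), (11.0, 15.0, -49.0)]
246 [(11.0, -16.0, -54.0), (11.0, -14.0, -53.0), (8.0, -11.0, -47.0), (8.0, -0.0, -48.0), (10.0, 12.0, -52.0), (11.0, 14.0, -54.0)]
250 [(12.0, -16.0, -59.0), (11.0, -13.0, -58.0), (6.0, -11.0, -49.0), (6.0, -0.0, -48.0), (9.0, 12.0, -53.0), (12.0, 14.0, -59.0)]
254 [(11.0, -15.0, -62.0), (11.0, -13.0, -61.0), (4.0, -12.0, -48.0), (4.0, -0.0, -49.0), (7.0, 12.0, -53.0), (11.0, 13.0, -62.0)]
258 [(11.0, -15.0, -66.0), (10.0, -13.0, -63.0), (2.0, -12.0, -49.0), (2.0, -0.0, -49.0), (4.0, 12.0, -53.0), (11.0, 13.0, -65.0)]
```

View pics/w9.png

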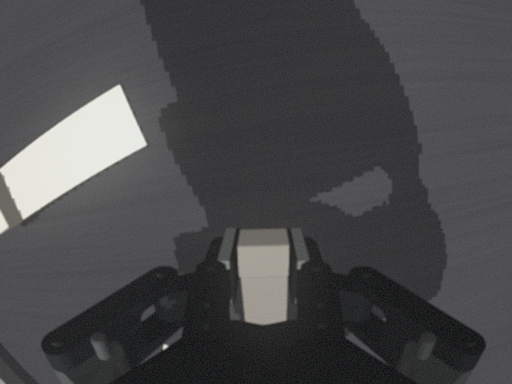

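Gripped (24.6 mm opening matches the 25 mm heel), heel centred. Next: lift, carry to in front of foot A's +y side, wedge pointing along −y of the tray (yaw −71°).

Run:
```python
from h import *; from bench import r
st=r.get_state()
rel(st,[.451,.258,.035],170.65)
rel(st,[.5727,.0706,.035],109)
```

```text
turn [-0.   -0.01 -0.01] shift cm [ 0.033 -0.043 -6.223]
turn [-0.   -0.   61.64] shift cm [-15.022 -16.555  -6.224]
```

drive_tool(
  commands=[
    [[0, 0, 0], [0, 0, -3], 2],
    [[0, 0, 0], [0, 0, -6.2], 2],
    [[0, 0, 8], [-2, -2.2, -6.2], 2],
    [[0, 0, 16], [-4, -4.4, -6.2], 2],
    [[0, 0, 24], [-6, -6.6, -6.2], 2],
    [[0, 0, 32], [-8, -8.8, -6.2], 2],
    [[0, 0, 40], [-10, -11, -6.2], 2],
    [[0, 0, 48], [-12, -13.2, -6.2], 2],
    [[0, 0, 56], [-14, -15.4, -6.2], 2],
    [[0, 0, 61.6], [-15, -16.5, -6.2], 2],
    [[0, 0, 61.6], [-15, -16.5, -6.2], 2],
    [[0, 0, 61.6], [-15, -16.5, -6.2], 2],
  ],
)

```text
clock: 19.3
tool_pos: [0.5721, 0.0718, 0.0346]
orientation: [-180.0, -0.0, 109.2]
force: [-0.6, 0.7, -0.3]
finger_gap: 0.286
```

```bash
cat > al.py <<'E'
from h import *; from bench import r,imaging
import sys
st=r.get_state(); show(st)
F=np.array([.6105,-.0391]);a=np.deg2rad(19.);u=np.array([np.sin(a),-np.cos(a)]);n=np.array([np.cos(a),np.sin(a)])
q=st["tool_pos"][:2]-F
print("TCP along (mm before F)",round(-1000*q@u,2),"lateral",round(1000*q@n,2))
ims=[]
for c in ["scene","side"]:
    d=imaging.get_image(c);T=camT(d);W=cloud(d,T)
    p=project(d,T,[.6,.01,.01])[0].astype(int);im=d["img"][p[1]-45:p[1]+45,p[0]-60:p[0]+60]
    ims.append(cv2.resize(im,(400,300),interpolation=cv2.INTER_CUBIC))
    for t in ["wedge_tip"]:
        for x in imaging.place_of(t,c)[:5]:
            w=T[:3,:3]@x["position"]+T[:3,3]
            if np.hypot(*(w[:2]-F))<.15: print(c,t,round(x["score"],2),np.round(w,4),"before F",round(-1000*(w[:2]-F)@u,1),"lat",round(1000*(w[:2]-F)@n,1))
    m=(W[...,2]>.024)&(W[...,2]<.045)&(np.hypot(W[...,0]-.577,W[...,1]+.112)<.11)
    rc=cv2.minAreaRect(W[m][:,:2].astype(np.float32));print(c,"tray",np.round(rc[0],4),round(rc[2],2))
cv2.imwrite("pics/%s.png"%sys.argv[1],np.hstack(ims))
E
python3 al.py a1
```

```text
19.3 pos [0.5721 0.0718 0.0346] rpy [-1.7997e+02 -3.0000e-02  1.0915e+02] F [-0.6   0.7  -0.26] gap 0.286
TCP along (mm before F) 117.33 lateral -0.24
scene wedge_tip 0.7 [ 0.5986 -0.0018  0.0601] before F 39.2 lat 0.9
scene tray [ 0.5775 -0.1112] 19.1
side wedge_tip 0.64 [0.5979 0.0017 0.0641] before F 42.7 lat 1.4
side tray [ 0.5743 -0.1114] 19.0
```

View pics/a1.png

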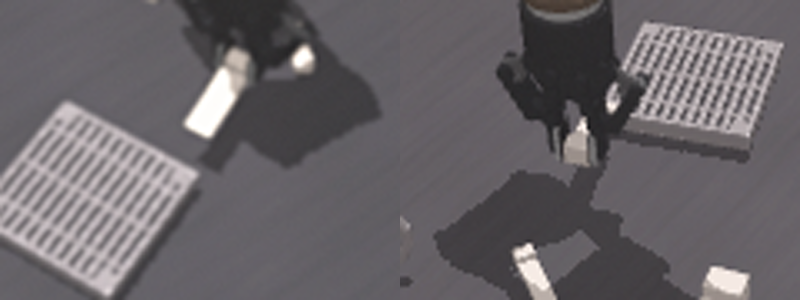

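Crops: wedge held level, tip pointing at the tray's A corner. Now I lower to the bar.

drive_tool(
  commands=[
    [[0, 0, 0], [0, 0, 2], 2],
    [[0, 0, 0], [0, 0, 4], 2],
    [[0, 0, 0], [0, 0, 5.4], 2],
    [[0, 0, 0], [0, 0, 6], 2],
    [[0, 0, 0], [0, 0, 6.1], 2],
    [[0, 0, 0], [0, 0, 6.1], 2],
    [[0, 0, 0], [0, 0, 6.1], 2],
  ],
)

```text
clock: 20.38
tool_pos: [0.5731, 0.0711, -0.0257]
orientation: [179.9, 0.0, 109.0]
force: [-0.1, 0.3, 0.1]
finger_gap: 0.284
```

```bash
python3 al.py a2
python3 - <<'E'
from h import *; from bench import r
a=np.deg2rad(19.);u=np.array([np.sin(a),-np.cos(a)]);F=np.array([.6105,-.0391])
st=r.get_state()
for k in (95,75): rel(st,[*(F-u*k/1000),-.0272],109)
E
```

```text
20.38 pos [ 0.5731  0.0711 -0.0257] rpy [1.7994e+02 2.0000e-02 1.0904e+02] F [-0.11  0.27  0.13] gap 0.284
TCP along (mm before F) 116.4 lateral 0.56
scene wedge_tip 0.78 [ 0.6016 -0.0029  0.0025] before F 37.2 lat 3.3
scene tray [ 0.5777 -0.1112] 18.34
side wedge_tip 0.63 [ 0.5998 -0.001   0.0042] before F 39.5 lat 2.2
side tray [ 0.5742 -0.1102] 18.84
turn [0.02 0.01 0.05] shift cm [-2.155 -0.026  0.124]
turn [0.02 0.01 0.05] shift cm [-4.155 -0.027  0.124]
```

View pics/a2.png

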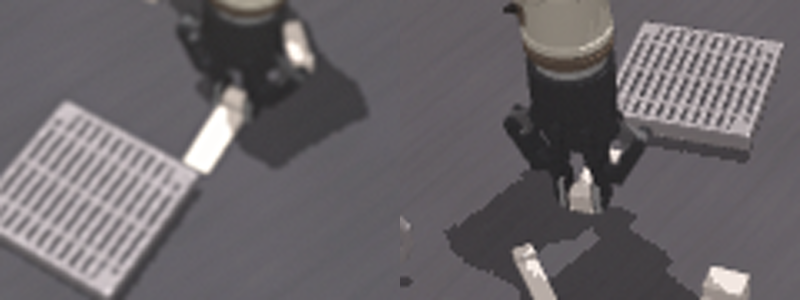

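drive_tool(
  commands=[
    [[0, 0, 0], [0, 0, 0.05], 2],
    [[0, 0, 0], [0, 0, 0.1], 2],
    [[0, 0, 0], [0, 0, 0.1], 2],
  ],
)

```text
clock: 20.95
tool_pos: [0.5726, 0.0712, -0.0272]
orientation: [-180.0, -0.0, 109.0]
force: [0.9, 0.3, 0.4]
finger_gap: 0.289
```

drive_tool(
  commands=[
    [[0, 0, 0], [-0.5, 0, 0], 2],
    [[0, 0, 0], [-1, 0, 0], 2],
    [[0, 0, 0], [-1.5, 0, 0], 2],
    [[0, 0, 0], [-2, 0, 0], 2],
    [[0, 0, 0], [-2, 0, 0], 2],
  ],
)

```text
clock: 21.58
tool_pos: [0.5794, 0.0518, -0.0272]
orientation: [180.0, 0.0, 109.0]
force: [0.2, -0.5, -0.6]
finger_gap: 0.287
```

drive_tool(
  commands=[
    [[0, 0, 0], [-0.4, 0, 0], 2],
    [[0, 0, 0], [-0.8, 0, 0], 2],
    [[0, 0, 0], [-1.2, 0, 0], 2],
    [[0, 0, 0], [-1.2, 0, 0], 2],
  ],
)

```text
clock: 22.08
tool_pos: [0.5833, 0.0406, -0.0271]
orientation: [180.0, 0.0, 109.0]
force: [0.5, -0.2, 0.5]
finger_gap: 0.287
```

drive_tool(
  commands=[
    [[0, 0, 0], [-0.2, 0, 0], 2],
    [[0, 0, 0], [-0.4, 0, 0], 2],
    [[0, 0, 0], [-0.6, 0, 0], 2],
    [[0, 0, 0], [-0.8, 0, 0], 2],
    [[0, 0, 0], [-0.8, 0, 0], 2],
  ],
)

```text
clock: 22.7
tool_pos: [0.5858, 0.0332, -0.0272]
orientation: [180.0, 0.0, 109.0]
force: [-0.0, -0.1, 0.4]
finger_gap: 0.289
```

```bash
python3 al.py a3
```

```text
22.7 pos [ 0.5858  0.0332 -0.0272] rpy [180.     0.   109.03] F [-0.03 -0.15  0.43] gap 0.289
TCP along (mm before F) 76.44 lateral 0.16
scene wedge_tip 0.56 [ 0.645  -0.144   0.0312] before F -110.4 lat -1.6
scene wedge_tip 0.41 [ 0.6116 -0.0395 -0.0033] before F -0.7 lat 0.9
scene tray [ 0.5773 -0.1121] 19.61
side wedge_tip 0.55 [ 0.6148 -0.0387  0.0022] before F -1.1 lat 4.2
side tray [ 0.574  -0.1113] 19.68
```

View pics/a3.png

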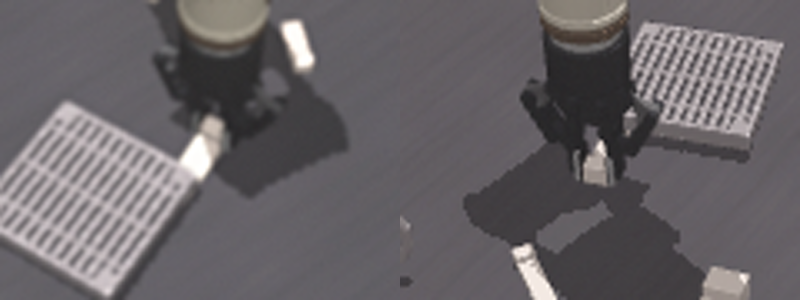

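drive_tool(
  commands=[
    [[0, 0, 0], [-0.2, 0, 0], 2],
    [[0, 0, 0], [-0.4, 0, 0], 2],
    [[0, 0, 0], [-0.4, 0, 0], 2],
  ],
)

```text
clock: 23.28
tool_pos: [0.5871, 0.0294, -0.0272]
orientation: [180.0, 0.0, 109.0]
force: [-0.0, 0.2, 0.1]
finger_gap: 0.289
```

drive_tool(
  commands=[
    [[0, 0, 0], [-0.2, 0, 0], 2],
    [[0, 0, 0], [-0.4, 0, 0], 2],
    [[0, 0, 0], [-0.4, 0, 0], 2],
  ],
)

```text
clock: 23.65
tool_pos: [0.5884, 0.0256, -0.0272]
orientation: [180.0, 0.0, 109.0]
force: [-0.2, 0.6, 0.5]
finger_gap: 0.288
```

drive_tool(
  commands=[
    [[0, 0, 0], [-0.1, 0, 0], 2],
    [[0, 0, 0], [-0.2, 0, 0], 2],
  ],
)

```text
clock: 23.9
tool_pos: [0.589, 0.0239, -0.0272]
orientation: [180.0, -0.0, 109.0]
force: [-0.3, 0.4, 0.9]
finger_gap: 0.288
```

drive_tool(
  commands=[
    [[0, 0, 0], [-0.1, 0, 0], 2],
    [[0, 0, 0], [-0.1, 0, 0], 2],
  ],
)

```text
clock: 24.15
tool_pos: [0.5893, 0.0229, -0.0272]
orientation: [180.0, 0.0, 109.0]
force: [0.3, -0.5, -0.1]
finger_gap: 0.288
```

drive_tool(
  commands=[
    [[0, 0, 0], [-0.1, 0, 0], 2],
    [[0, 0, 0], [-0.1, 0, 0], 2],
  ],
)

```text
clock: 24.4
tool_pos: [0.5896, 0.022, -0.0272]
orientation: [180.0, 0.0, 109.0]
force: [-0.3, -0.3, -0.5]
finger_gap: 0.286
```

drive_tool(
  commands=[
    [[0, 0, 0], [-0.1, 0, 0], 2],
    [[0, 0, 0], [-0.1, 0, 0], 2],
  ],
)

```text
clock: 24.65
tool_pos: [0.59, 0.021, -0.0272]
orientation: [180.0, 0.0, 109.0]
force: [0.4, -0.3, 0.2]
finger_gap: 0.287
```

drive_tool(
  commands=[
    [[0, 0, 0], [-0.1, 0, 0], 2],
    [[0, 0, 0], [-0.1, 0, 0], 2],
  ],
)

```text
clock: 24.9
tool_pos: [0.5903, 0.0201, -0.0272]
orientation: [180.0, 0.0, 109.0]
force: [0.0, -0.9, -0.9]
finger_gap: 0.287
```

drive_tool(
  commands=[
    [[0, 0, 0], [-0.1, 0, 0], 2],
    [[0, 0, 0], [-0.1, 0, 0], 2],
  ],
)

```text
clock: 25.15
tool_pos: [0.5906, 0.0191, -0.0272]
orientation: [180.0, 0.0, 109.0]
force: [0.0, 0.7, -1.1]
finger_gap: 0.288
```

drive_tool(
  commands=[
    [[0, 0, 0], [-0.1, 0, 0], 2],
    [[0, 0, 0], [-0.1, 0, 0], 2],
  ],
)

```text
clock: 25.4
tool_pos: [0.5909, 0.0182, -0.0272]
orientation: [180.0, 0.0, 109.0]
force: [0.8, 0.5, 0.2]
finger_gap: 0.291
```

drive_tool(
  commands=[
    [[0, 0, 0], [-0.1, 0, 0], 2],
    [[0, 0, 0], [-0.1, 0, 0], 2],
  ],
)

```text
clock: 25.65
tool_pos: [0.5913, 0.0172, -0.0272]
orientation: [-180.0, 0.0, 109.0]
force: [0.3, 0.0, 0.5]
finger_gap: 0.284
```

drive_tool(
  commands=[
    [[0, 0, 0], [-0.1, 0, 0], 2],
    [[0, 0, 0], [-0.1, 0, 0], 2],
  ],
)

```text
clock: 25.9
tool_pos: [0.5916, 0.0163, -0.0272]
orientation: [180.0, 0.0, 109.0]
force: [0.9, -0.1, -0.1]
finger_gap: 0.292
```

```bash
python3 al.py a4;python3 tilt.py w10
```

```text
25.9 pos [ 0.5916  0.0163 -0.0272] rpy [180.     0.   109.04] F [ 0.9  -0.05 -0.12] gap 0.292
TCP along (mm before F) 58.56 lateral 0.16
scene wedge_tip 0.39 [ 0.6187 -0.056   0.0016] before F -18.6 lat 2.3
scene tray [ 0.5771 -0.113 ] 18.82
side wedge_tip 0.61 [ 0.6183 -0.0548  0.0058] before F -17.3 lat 2.3
side tray [ 0.5737 -0.1112] 19.43
26.1 pos [ 0.5915  0.0164 -0.0272] rpy [-180.     -0.    109.05] F [0.08 0.06 0.31] gap 0.287
wrist 145 mm at A,B,C,D [30.14 29.49 -5.29 -4.64]
scene 1081 mm at A,B,C,D [30.41 30.39 30.09 30.11]
side 522 mm at A,B,C,D [32.74 33.04 32.81 32.52]
F [ 0.22  0.11 -0.11]
```

Tray unmoved and level, still free. I continue in 1 mm steps.

drive_tool(
  commands=[
    [[0, 0, 0], [-0.1, 0, 0], 2],
    [[0, 0, 0], [-0.1, 0, 0], 2],
  ],
)

```text
clock: 26.5
tool_pos: [0.5919, 0.0154, -0.0272]
orientation: [180.0, -0.0, 109.0]
force: [0.2, 0.4, -0.4]
finger_gap: 0.287
```

drive_tool(
  commands=[
    [[0, 0, 0], [-0.1, 0, 0], 2],
    [[0, 0, 0], [-0.1, 0, 0], 2],
  ],
)

```text
clock: 26.75
tool_pos: [0.5922, 0.0145, -0.0272]
orientation: [-180.0, -0.0, 109.0]
force: [-0.2, 0.8, -1.0]
finger_gap: 0.284
```

drive_tool(
  commands=[
    [[0, 0, 0], [-0.1, 0, 0], 2],
    [[0, 0, 0], [-0.1, 0, 0], 2],
  ],
)

```text
clock: 27.0
tool_pos: [0.5924, 0.0137, -0.0272]
orientation: [-180.0, -0.0, 109.0]
force: [-1.8, 1.9, -0.4]
finger_gap: 0.295
```

drive_tool(
  commands=[
    [[0, 0, 0], [-0.1, 0, 0], 2],
    [[0, 0, 0], [-0.1, 0, 0], 2],
  ],
)

```text
clock: 27.25
tool_pos: [0.5926, 0.013, -0.0272]
orientation: [-180.0, -0.0, 109.0]
force: [-1.6, 3.5, 0.8]
finger_gap: 0.288
```

Force along the insertion direction has risen to ~3.8 N: snug. Check that the tray hasn't moved, then let go.

```bash
python3 al.py a5;python3 tilt.py w11 | grep -v wrist
```

```text
27.25 pos [ 0.5926  0.013  -0.0272] rpy [-1.7999e+02 -5.0000e-02  1.0904e+02] F [-1.55  3.52  0.78] gap 0.288
TCP along (mm before F) 55.08 lateral 0.07
scene tray [ 0.5734 -0.0991] 19.08
side wedge_tip 0.53 [ 0.6216 -0.0599  0.0039] before F -23.3 lat 3.8
side tray [ 0.5757 -0.1139] 18.8
27.45 pos [ 0.5926  0.013  -0.0273] rpy [-1.7998e+02 -4.0000e-02  1.0905e+02] F [-2.02  4.19  0.22] gap 0.288
scene 1053 mm at A,B,C,D [30.19 30.19 30.08 30.08]
side 541 mm at A,B,C,D [33.05 32.94 32.43 32.54]
F [-1.85  4.29  1.54]
```

drive_tool(
  commands=[
    [[0, 0, 0], [0, 0, 0], 3],
    [[0, 0, 0], [0, 0, 0], 4.5],
    [[0, 0, 0], [0, 0, 0], 4.5],
    [[0, 0, 0], [0, 0, -0.5], 4.5],
    [[0, 0, 0], [0, 0, -1.5], 4.5],
    [[0, 0, 0], [0, 0, -4], 4.5],
    [[0, 0, 0], [0, 0, -8], 4.5],
    [[0, 0, 0], [0, 0, -14], 0],
    [[0, 0, 0], [0, 0, -20], 0],
    [[0, 0, 0], [0, 0, -22], 0],
    [[0, 0, 0], [0, 0, -22], 0],
  ],
)

```text
clock: 28.98
tool_pos: [0.5944, 0.0123, 0.1959]
orientation: [179.7, 0.2, 109.0]
force: [0.1, -0.4, -0.9]
finger_gap: -0.001
```

```bash
python3 al.py a6;python3 tilt.py w12 | grep -v wrist
```

```text
28.98 pos [0.5944 0.0123 0.1959] rpy [1.7972e+02 1.6000e-01 1.0905e+02] F [ 0.06 -0.38 -0.86] gap -0.001
TCP along (mm before F) 53.86 lateral 1.52
scene tray [ 0.5775 -0.112 ] 18.59
side wedge_tip 0.61 [ 0.6202 -0.0558  0.0045] before F -18.9 lat 3.8
side tray [ 0.5746 -0.1121] 18.44
29.18 pos [0.5916 0.0128 0.1907] rpy [-1.7982e+02 -1.1000e-01  1.0904e+02] F [ 0.65 -0.77  0.01] gap -0.003
scene 1004 mm at A,B,C,D [30.43 30.26 30.21 30.37]
side 630 mm at A,B,C,D [32.81 32.64 32.58 32.74]
F [ 1.02  0.56 -0.85]
```

View pics/w12.png

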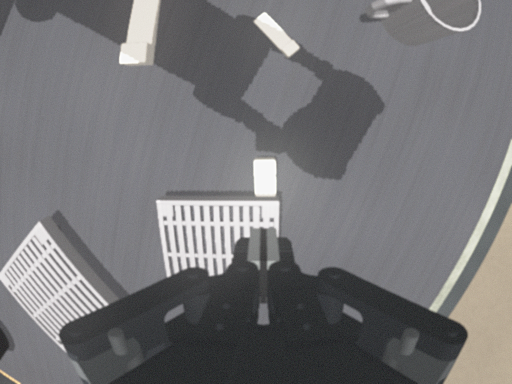

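View pics/a6.png

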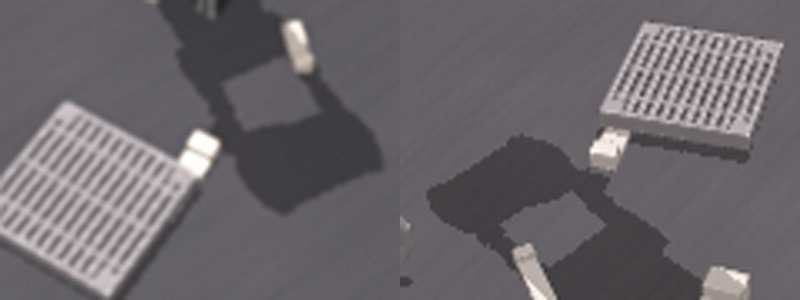

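Wedge heel at (265,177) in the wrist view, ramp under the A corner; tray is level and unmoved. Press A again.

Run:
```python
from h import *; from bench import r
st=r.get_state();show(st);rel(st,[.6105,-.0385,.01],109)
```

```text
29.32 pos [0.5921 0.0127 0.1913] rpy [-1.7987e+02 -7.0000e-02  1.0904e+02] F [ 1.02  0.56 -0.85] gap 0.002
turn [-0.13 -0.07  0.04] shift cm [-5.467  0.114 18.12 ]
```

drive_tool(
  commands=[
    [[0, 0, 0], [-2.5, 0, 4], 0],
    [[0, 0, 0], [-5.4, 0.1, 8], 0],
    [[0, 0, 0], [-5.4, 0.1, 12], 0],
    [[0, 0, 0], [-5.4, 0.1, 15], 0],
    [[0, 0, 0], [-5.4, 0.1, 17], 0],
    [[0, 0, 0], [-5.4, 0.1, 18], 0],
    [[0, 0, 0], [-5.4, 0.1, 18], 0],
    [[0, 0, 0], [-5.4, 0.1, 18], 0],
  ],
)

```text
clock: 30.32
tool_pos: [0.6126, -0.0383, 0.0142]
orientation: [179.9, 0.1, 109.1]
force: [-0.1, -0.0, 0.4]
finger_gap: 0.002
```

drive_tool(
  commands=[
    [[0, 0, 0], [0, 0, 0.1], 0],
    [[0, 0, 0], [0, 0, 0.3], 0],
    [[0, 0, 0], [0, 0, 0.5], 0],
    [[0, 0, 0], [0, 0, 0.5], 0],
  ],
)

```text
clock: 30.82
tool_pos: [0.6112, -0.038, 0.0075]
orientation: [-180.0, -0.0, 109.0]
force: [0.0, 0.5, 0.4]
finger_gap: -0.002
```

drive_tool(
  commands=[
    [[0, 0, 0], [0, 0, 0.1], 0],
    [[0, 0, 0], [0, 0, 0.3], 0],
    [[0, 0, 0], [0, 0, 0.3], 0],
  ],
)

```text
clock: 31.2
tool_pos: [0.6112, -0.0381, 0.0046]
orientation: [-180.0, -0.0, 109.0]
force: [0.4, -1.0, -0.1]
finger_gap: 0.001
```

drive_tool(
  commands=[
    [[0, 0, 0], [0, 0, 0.05], 0],
    [[0, 0, 0], [0, 0, 0.05], 0],
  ],
)

```text
clock: 31.45
tool_pos: [0.6114, -0.0381, 0.0043]
orientation: [180.0, -0.0, 109.0]
force: [-0.8, 0.6, -0.1]
finger_gap: -0.0
```

drive_tool(
  commands=[
    [[0, 0, 0], [0, 0, 0.05], 0],
    [[0, 0, 0], [0, 0, 0.05], 0],
  ],
)

```text
clock: 31.7
tool_pos: [0.6114, -0.0381, 0.0038]
orientation: [-180.0, -0.0, 109.0]
force: [0.1, 0.2, -0.4]
finger_gap: 0.001
```

drive_tool(
  commands=[
    [[0, 0, 0], [0, 0, 0.05], 0],
    [[0, 0, 0], [0, 0, 0.05], 0],
  ],
)

```text
clock: 31.95
tool_pos: [0.6114, -0.0381, 0.0032]
orientation: [-180.0, -0.0, 109.0]
force: [0.3, 0.5, 0.3]
finger_gap: 0.002
```

drive_tool(
  commands=[
    [[0, 0, 0], [0, 0, 0.03], 0],
    [[0, 0, 0], [0, 0, 0.03], 0],
  ],
)

```text
clock: 32.2
tool_pos: [0.6114, -0.0381, 0.0031]
orientation: [180.0, 0.0, 109.0]
force: [0.1, 0.8, 0.6]
finger_gap: -0.003
```

drive_tool(
  commands=[
    [[0, 0, 0], [0, 0, 0.05], 0],
    [[0, 0, 0], [0, 0, 0.05], 0],
  ],
)

```text
clock: 32.45
tool_pos: [0.6115, -0.0381, 0.003]
orientation: [-180.0, -0.0, 109.0]
force: [-3.2, -0.0, 5.4]
finger_gap: -0.001
```

drive_tool(
  commands=[
    [[0, 0, 0], [0, 0, 0.03], 0],
    [[0, 0, 0], [0, 0, 0.03], 0],
  ],
)

```text
clock: 32.7
tool_pos: [0.6115, -0.0381, 0.0029]
orientation: [-180.0, -0.0, 109.1]
force: [-3.1, 1.2, 6.6]
finger_gap: -0.005
```

Firm now: 6.6 N with no movement below contact at z≈0.003, versus >4 mm give at 3 N before. Check tilt, lift away and inspect.

```bash
python3 tilt.py w13
```

```text
32.7 pos [ 0.6115 -0.0381  0.0029] rpy [-179.99   -0.    109.05] F [-3.1   1.23  6.59] gap -0.005
wrist 8976 mm at A,B,C,D [32.22 32.32 30.38 30.28]
scene 977 mm at A,B,C,D [30.15 29.8  30.42 30.77]
side 540 mm at A,B,C,D [33.25 33.07 32.28 32.46]
F [-3.17  0.6   6.52]
```

drive_tool(
  commands=[
    [[0, 0, 0], [0, 0, -0.3], 0],
    [[0, 0, 0], [0, 0, -1], 0],
    [[0, 0, 0], [0, 0, -4], 0],
    [[0, 0, 0], [0, 0, -9], 0],
    [[0, 0, 0], [4, 0, -14], 0],
    [[0, 0, 0], [8, 0, -18], 0],
    [[0, 0, 0], [11, 0, -20], 0],
    [[0, 0, 0], [11, 0, -20], 0],
    [[0, 0, 0], [11, 0, -20], 0],
    [[0, 0, 0], [11, 0, -20], 0],
  ],
)

```text
clock: 34.1
tool_pos: [0.5751, 0.0649, 0.2008]
orientation: [-179.9, -0.0, 109.0]
force: [0.4, -0.8, 0.5]
finger_gap: 0.0
```

```bash
python3 al.py a7;python3 tilt.py w14|grep -v wrist
python3 - <<'E'
from h import *; from bench import r,imaging
for n in ["scene","side"]:
    d=imaging.get_image(n);T=camT(d);d0=pickle.load(open(n+"0.pkl","rb"))
    W=cloud(d,T);W0=cloud(d0,camT(d0))
    for nm,c,rad in [("pitcher",(.69,.266),.075),("cup",(.552,-.425),.06),("tamper",(.42,.453),.05),("tray",(.575,-.112),.11)]:
        f=lambda W:W[(np.hypot(W[...,0]-c[0],W[...,1]-c[1])<rad)&(W[...,2]>.02)][:,:2].mean(0)
        print(n,nm,np.round(f(W0),4),np.round(f(W),4))
    cv2.imwrite(f"pics/{n}_end.png",d["img"])
E
```

```text
34.1 pos [0.5751 0.0649 0.2008] rpy [-1.7987e+02 -4.0000e-02  1.0897e+02] F [ 0.38 -0.8   0.52] gap 0.0
TCP along (mm before F) 109.89 lateral 0.38
scene tray [ 0.5779 -0.1122] 19.14
side wedge_tip 0.64 [ 0.6197 -0.057   0.006 ] before F -19.9 lat 2.9
side tray [ 0.5744 -0.1105] 19.1
34.3 pos [0.5754 0.0653 0.2015] rpy [-1.7994e+02 -2.0000e-02  1.0899e+02] F [ 0.9  -0.36 -0.41] gap 0.006
scene 1057 mm at A,B,C,D [30.1  29.95 30.17 30.33]
side 620 mm at A,B,C,D [32.71 32.92 32.66 32.44]
F [ 0.46 -0.46 -0.52]
scene pitcher [0.7022 0.2612] [0.7022 0.2613]
scene cup [ 0.5474 -0.4249] [ 0.5473 -0.4254]
scene tamper [0.4268 0.4469] [0.4266 0.4475]
scene tray [ 0.5808 -0.114 ] [ 0.5807 -0.1135]
side pitcher [0.6932 0.2675] [0.6934 0.2675]
side cup [ 0.5503 -0.4241] [ 0.5504 -0.425 ]
side tamper [0.4131 0.4578] [0.4131 0.4576]
side tray [ 0.5708 -0.1056] [ 0.571  -0.1051]
```

View pics/a7.png

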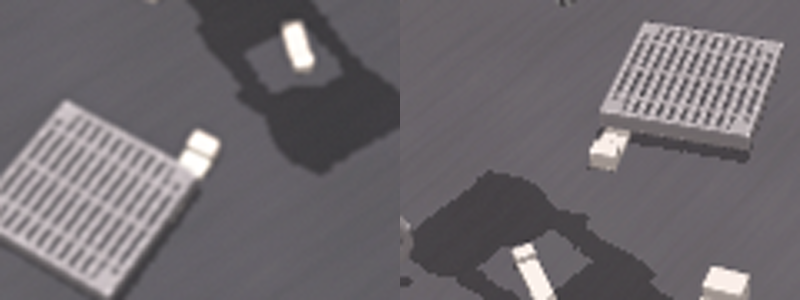

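The wedge is in place under corner A, the tray is level and unmoved, the bystanders are unmoved, and the arm is clear. Handing in.

Run:
```python
from bench import r
print(r.hand_in())
```

```text
the job is handed in; nothing more can be done
None
```

The worn foot was under corner A (+x +y side). The wedge now sits snug under it, the tray is level, and the job was handed in at about 34 s.

- **Finding the foot:** I pressed corner A first and it gave more than 4 mm at about 3 N; all three cameras showed it down and the opposite corner up. I stopped there, so corners B, C and D were never pressed.
- **Wedge:** I gripped the middle-sized wedge by its heel and slid it in until the push rose to about 4 N, then let go. Its position implies a gap of about 5.3 mm.
- **Re-press:** Corner A stayed firm at about 6.6 N with no measurable give. That was harder than the "gentle" 1–2 N, because the force rises steeply once it is firm.
- **Last checks:** Before/after depth showed the tray, pitcher, cup and tamper unmoved to within about 1 mm. The tray is level within depth noise.
- **Disagreements:**
  - The fingertips proved to end about 29 mm behind the stated TCP, so I measured the real tip height from depth and contact.
  - The scene and side cameras differ by 2–3 mm in absolute position, and one scene-camera tray fit, taken while the gripper was beside the tray, was about 12 mm off. The tray positions measured after release agreed with the start.

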